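Make up a wheel-bearing kit and an oil-change kit

TASK

Make up two repair kits from the parts standing on the bench. In the tray with three compartments put the large wheel bearing in the largest compartment, the domed dust cap in the middle-sized one and the hexagonal hub nut in the smallest; in the tray with two compartments put the oil filter in the larger and the drain plug in the smaller. Each part must stand flat on its compartment's floor, the same way up as it was found, set down rather than dropped, and the small bearing, the tin and the socket stay where they are.

Things in the scene. Friction and masses are not known exactly. Their poses are not given: they have to be found in the camera images.
- tray3: Kit tray of grey plastic with THREE compartments in a row, 240 mm long (along its x) and 96 mm wide (y), standing fast on the bench. Origin: centre of the underside, z up. Floor 3 mm thick; outer walls and dividers 3 mm thick, their tops 10 mm above the bench. Every compartment is 90 mm wide inside (y); along x: the largest is 92 mm long, centred at x = -71 mm; the middle-sized 76 mm, centred at x = +16 mm; the smallest 60 mm, centred at x = +87 mm.
- tray2: Kit tray of the same grey plastic with TWO compartments in a row, 161 mm long (along its x) and 96 mm wide (y), standing fast on the bench. Origin: centre of the underside, z up. Floor 3 mm thick; walls and divider 3 mm thick, tops 10 mm above the bench. Both compartments are 90 mm wide inside (y); along x: the larger is 92 mm long, centred at x = -31.5 mm; the smaller 60 mm, centred at x = +47.5 mm.
- bearing: Large wheel bearing of steel with black seals, lying flat as a thick ring: 64 mm outside diameter, 34 mm bore, 34 mm high, about 0.4 kg. Its origin is the centre of its underside, z up.
- oil_filter: Spin-on oil filter, a grey metal canister standing upright: 66 mm diameter at its foot rim (lowest 6 mm), 64 mm above (small ribs at 48 to 60 mm height reach 66 mm, to the eye only), rounded shoulder, and a dark hexagonal boss (24 mm across flats, 8 mm high) in the middle of the top, 78 mm high over all, about 0.3 kg. Its origin is the centre of its underside, z up.
- dust_cap: Domed wheel-hub dust cap of aluminium, standing dome upwards: 50 mm diameter with straight sides from 5 to 27 mm height (52 mm rim in the lowest 4 mm), domed top, 42 mm high, about 80 g. Its origin is the centre of its underside, z up.
- hub_nut: Steel hexagonal hub nut lying flat, black threaded hole on top: 36 mm across flats, 41.6 mm across corners, 30 mm high, about 0.16 kg. Two of its flats face along its +x and -x, the others every 60 degrees. Its origin is the centre of its underside, z up.
- drain_plug: Steel drain plug standing on its hexagonal head with the threaded shank up: head 32 mm across flats, 37 mm across corners, 14 mm high; round shank 24 mm diameter on its axis, from 14 to 44 mm height; about 0.17 kg. Its origin is the centre of its underside, z up.
- small_bearing: Small bearing, not wanted, to be left where it is: steel ring with black seals lying flat, 44 mm outside diameter, 20 mm bore, 18 mm high. Its origin is the centre of its underside, z up.
- tin: Round closed steel tin with an overlapping lid, not wanted, to be left where it is: 60 mm diameter (plain flat lid 63 mm), 45 mm high. Its origin is the centre of its underside, z up.
- socket: Plain steel spanner socket, an upright tube open at the top, not wanted, to be left where it is: 30 mm diameter, 62 mm high. Its origin is the centre of its underside, z up.
There are look-alikes about, which are no part of the job. Leave any blue look-alike of the hub_nut alone. What is shaped like the bearing but pink is not meant.

How it is judged:
At the end, for the whole second after the job is handed in: Each of the five parts stands within the walls of its named compartment (within 15 to 17 mm of its centre along the tray), underside within 4 mm of the tray floor, same way up (0.12 rad), at rest; small bearing, tin and socket upright and within 30 mm of where they began (x of bearing in the frame of tray3 between -0.088 and -0.054 m and y of bearing in the frame of tray3 between -0.016 and 0.016 m and z of bearing in the frame of tray3 between -0.002 and 0.007 m and angle between each of bearing, dust_cap, hub_nut, oil_filter, drain_plug, small_bearing, tin, socket's own z axis and vertical below 0.12 rad and linear speed of each of bearing, dust_cap, hub_nut, oil_filter, drain_plug below 0.02 m/s and angular speed of each of bearing, dust_cap, hub_nut, oil_filter, drain_plug below 0.3 rad/s and x of dust_cap in the frame of tray3 between 0 and 0.032 m and y of dust_cap in the frame of tray3 between -0.023 and 0.023 m and z of dust_cap in the frame of tray3 between -0.002 and 0.007 m and x of hub_nut in the frame of tray3 between 0.072 and 0.102 m and y of hub_nut in the frame of tray3 between -0.03 and 0.03 m and z of hub_nut in the frame of tray3 between -0.002 and 0.007 m and x of oil_filter in the frame of tray2 between -0.0475 and -0.0155 m and y of oil_filter in the frame of tray2 between -0.015 and 0.015 m and z of oil_filter in the frame of tray2 between -0.002 and 0.007 m and x of drain_plug in the frame of tray2 between 0.0305 and 0.0645 m and y of drain_plug in the frame of tray2 between -0.032 and 0.032 m and z of drain_plug in the frame of tray2 between -0.002 and 0.007 m and distance of each of small_bearing, tin, socket from where it was at the start of the episode below 0.03 m); the robot touches nothing.
It fails at once if a kit part is dropped or thrown (falls freely faster than 0.6 m/s) ((contact force between bearing and anything else below 0.01 N and linear speed of bearing above 0.6 m/s) or (contact force between dust_cap and anything else below 0.01 N and linear speed of dust_cap above 0.6 m/s) or (contact force between hub_nut and anything else below 0.01 N and linear speed of hub_nut above 0.6 m/s) or (contact force between oil_filter and anything else below 0.01 N and linear speed of oil_filter above 0.6 m/s) or (contact force between drain_plug and anything else below 0.01 N and linear speed of drain_plug above 0.6 m/s)).
It fails at once if the small bearing, tin or socket is moved more than 30 mm (distance of any of small_bearing, tin, socket from where it was at the start of the episode above 0.03 m).
It also fails if it takes over 134 s, if anything falls off the work surface, if the arm or the gripper's body presses on something with over 40 N, if the wrist force passes 120 N, or if a joint passes its speed limit or range.

ROBOT

A 6-joint arm with a two-finger parallel gripper is mounted at the origin on the work surface. World frame = base frame: x ahead of the robot, y to its left, z up, the work surface at z = 0. Lengths are in m, angles in rad, forces in N, time in s.
With the tool pointing down it reaches from about 0.35 to 0.975 m from the base axis. Payload 4.9 kg.
Tool frame: the origin (TCP) lies at the very end of the fingers, on their centre line; the grasp point (between the pads) lies 19 mm behind it; z points along the fingers, y is the direction in which the jaws open and shut (so a half turn about z gives the same grasp; the last joint's range is limited). The gripper opens to 85 mm and grips with 20 to 120 N. Pads are 22 mm wide; open, the fingers measure 114 mm over their backs; the gripper's body (76 mm by 85 mm) begins 54 mm behind the grasp point. The pads swing forward as they close: fully open they stand 13 mm farther back than shut.
Start: joints at [-0.119, 0.053, 1.613, -0, 1.476, -0.119], TCP at [0.625, 0, 0.231] pointing down, gripper open.
Joint ranges: [-3.01, 3.01], [-1.01, 2.22], [0.06, 2.58], [-1.02, 4.17], [0.09, 2.62], [-3.14, 3.14]. Speed limits (rad/s): [2.57, 2.57, 3.14, 3.14, 3.14, 3.14].

INTERFACE

Orientations are given as a rotation vector (axis times angle).
In Python, from station import ctrl gives the robot as it stands.
- The arm moves only by the tool apply_moves, never from a script. Its argument "deltas" is a list of rows, each a list of 5 numbers: the shift along the tool's x, y, z in m, then the turn about the tool's z in rad, then the gripper's target within -1 to 1 (fully open at 1, half-way at 0, shut at -1). A call has exactly 8 rows; each row shifts and turns the pose as measured when the row begins, along the tool's axes as they then stand; what a row does not reach is not made up. A row lasts 1/8 s, in which the tool goes at most 62.5 mm and 10.7 degrees, less where a joint would pass 70% of its speed; a pose out of reach is approached as far as the arm can. A call with a gripper value outside its range is refused whole. The fingers move at their own pace and stop on an object; "grip_force" is the grip in N (left out, the last holds). Time passes only in rows, so rows that do not move let the fingers close, or fill a call up. It gives the time, the measured TCP pose, the force and the opening at its end, in the units of the state.
- ctrl.get_obs(): the state, without advancing time (a new reading comes with each control period).
- ctrl.get_image(name): name is "scene" or "side" or "wrist"; returns a dict with "img" (480x640x3 uint8, red, green, blue), "range_z" (480x640 float32, m along the optical axis (not along the pixel's ray), 0 where there is no reading), "mtx" (3x3 intrinsics, pixels), "k1" (the pictures are not rectified: a ray, as slopes to the right and down, at radius r is drawn at 1 + k1 r^2 times it, then the intrinsics apply), "eye" and "attitude" of the camera in the world; the wrist camera has in their place "mount" (4x4, takes a point from camera to tool coordinates, whose origin is the TCP and whose axes are the flange's). Camera axes: x right, y down, z forward; pixel columns grow to the right and rows downward; lengths in m; the calibration is good to about 2 mm. A picture is of the moment at which its call begins: read the wrist's pose just before it.
- ctrl.finish_job(): hands the job in, once; it reports no verdict.
Trained networks look in a picture, given as the dict that the camera call returned (one of the last four; its "shot" number tells which), for a name from the list of things; names that differ only in an ending like _2 or _b are one class to them, and where a whole thing is asked for, a point or a joint stands for the part that bears it (a point fixed in the world has none). Each returns a list of dicts, best first, with "confidence" (0 to 1); they miss things now and then, are a little off and sometimes report something else, mostly with a low value. They report only what shows in the picture. A call takes as long as a camera call. They do not tell look-alikes from the thing itself.
- ctrl.search_frame(picture, target): "extent" ([left, top, width, height] in pixels, round what is visible of it).
- ctrl.spot_point(picture, target): "uv" ([column, row] in pixels: a listed point, or the origin of a listed thing).
The state is a dict: "t": time; "q": joint angles; "dq": joint speeds; "effort": joint torques, N m; "tool_pos": TCP position; "tool_rot": TCP orientation; "contact_force": force on the tool from outside, world axes, zero at the start; "wrist_torque": the same for the moment, N m; "opening": finger opening in m.
Only numpy, scipy, OpenCV 4.12 (cv2) and the standard library are available. Lean on these libraries where they do the work, as an engineer would, in place of code of your own. Each camera call takes 0.05 s, during which the arm holds its last target.

## Working session

There is one attempt and no reset: what is moved stays moved. The work goes in short steps, Python scripts to look and compute and a tool call to move; the robot and the scene stay as the last step left them, time stands still between calls to the robot, and variables do not carry over. Pictures are saved under pics/ and viewed, and the job is handed in when it is done.

Besides the shell and the picture viewer there is one more tool, called after "Request:" as a command line: name --pt "numbers of a row" for each row, then --argument value for the rest. apply_moves: Moves the arm, as the interface text tells. Its arguments: {"type":"object","properties":{"deltas":{"type":"array"},"grip_force":{"type":"number"}},"required":["deltas"]}

```bash
ls; mkdir -p pics; cat > h.py <<'E'
import numpy as np, cv2
from station import ctrl
from scipy.spatial.transform import Rotation as R
def cam(d):
    if 'mount' in d:
        o=ctrl.get_obs(); T=np.eye(4); T[:3,:3]=R.from_rotvec(o['tool_rot']).as_matrix(); T[:3,3]=o['tool_pos']
        return T@np.array(d['mount'])
    a=np.array(d['attitude']); T=np.eye(4)
    T[:3,:3]= a if a.shape==(3,3) else R.from_rotvec(a).as_matrix(); T[:3,3]=d['eye']; return T
def rays(d,uv):
    uv=np.atleast_2d(uv).astype(float);K=np.array(d['mtx'])
    p=np.c_[(uv[:,0]-K[0,2])/K[0,0],(uv[:,1]-K[1,2])/K[1,1]];q=p.copy()
    for _ in range(10): q=p/(1+d['k1']*(q**2).sum(1))[:,None]
    return np.c_[q,np.ones(len(q))]
def onplane(d,T,uv,z):
    r=rays(d,uv)@T[:3,:3].T; s=(z-T[2,3])/r[:,2]; return T[:3,3]+r*s[:,None]
def cloud(d,T):
    h,w=d['range_z'].shape; u,v=np.meshgrid(np.arange(w),np.arange(h))
    r=rays(d,np.c_[u.ravel(),v.ravel()]); P=r*d['range_z'].ravel()[:,None]
    return (P@T[:3,:3].T+T[:3,3]).reshape(h,w,3)
def save(n,img): cv2.imwrite('pics/'+n,cv2.cvtColor(img,cv2.COLOR_RGB2BGR))
E
python3 - <<'E'
from h import *
print(ctrl.get_obs())
for n in('scene','side','wrist'):
    d=ctrl.get_image(n); save(n+'0.png',d['img']); print(n,{k:(v if k not in('img','range_z') else v.shape) for k,v in d.items()})
E
```

```text
pics
{'t': 0.0, 'q': array([-1.19008254e-01,  5.33311738e-02,  1.61427035e+00,  2.59471659e-05,
        1.47599631e+00, -1.18999864e-01]), 'dq': array([-0.00193097, -0.00204072, -0.00038687,  0.00061697, -0.00171055,
       -0.00051526]), 'effort': array([ 2.70554956e-04, -3.93670499e+01, -3.70175600e+01, -1.62778279e-04,
        6.93513779e-03, -6.06393527e-06]), 'tool_pos': array([6.24389218e-01, 7.55619379e-05, 2.30093065e-01]), 'tool_rot': array([-2.22032731e+00, -2.22030317e+00,  1.91416211e-03]), 'contact_force': array([0.28748736, 0.21845416, 0.14257271]), 'wrist_torque': array([ 0.00474415, -0.0046068 , -0.01279495]), 'opening': 0.08575410325268058}
scene {'img': (480, 640, 3), 'range_z': (480, 640), 'mtx': array([[597.05197701,   0.        , 324.01778986],
       [  0.        , 597.05197701, 247.19964753],
       [  0.        ,   0.        ,   1.        ]]), 'k1': -0.02354766196780553, 'eye': array([ 1.13355141, -0.73374481,  0.65947263]), 'attitude': array([-2.02118021, -0.75606963,  0.40818279]), 'shot': 1}
side {'img': (480, 640, 3), 'range_z': (480, 640), 'mtx': array([[
[... 205 characters left out ...]
53262586,  0.75735517]), 'attitude': array([-2.19354065,  0.92994469, -0.39398896]), 'shot': 2}
wrist {'img': (480, 640, 3), 'range_z': (480, 640), 'mtx': array([[331.25123674,   0.        , 316.28301944],
       [  0.        , 331.25123674, 242.31508929],
       [  0.        ,   0.        ,   1.        ]]), 'k1': -0.042530143174434674, 'mount': array([[-6.32521686e-04, -9.61109218e-01, -2.76167831e-01,
         7.06349110e-02],
       [ 9.99999753e-01, -6.92883123e-04,  1.20994637e-04,
         1.43198825e-03],
       [-3.07641090e-04, -2.76167686e-01,  9.61109418e-01,
        -1.43066560e-01],
       [ 0.00000000e+00,  0.00000000e+00,  0.00000000e+00,
         1.00000000e+00]]), 'shot': 3}
```

View pics/scene0.png

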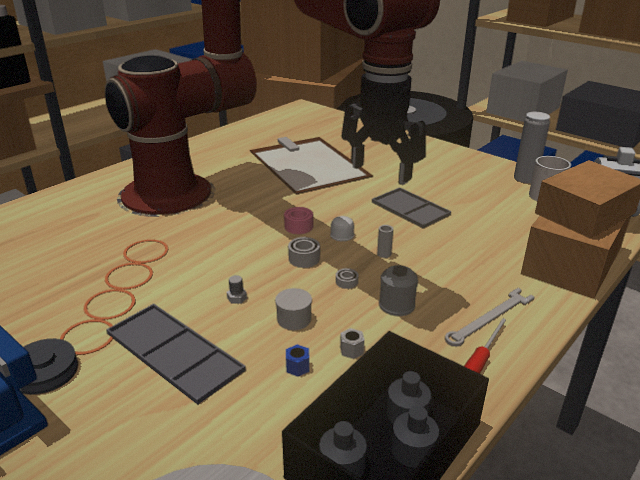

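View pics/side0.png

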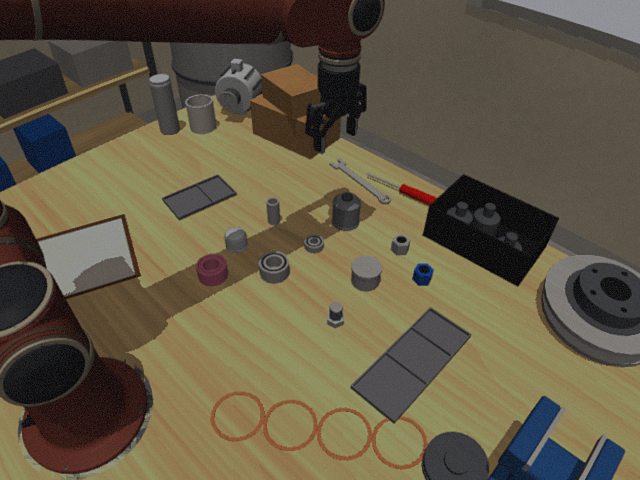

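View pics/wrist0.png

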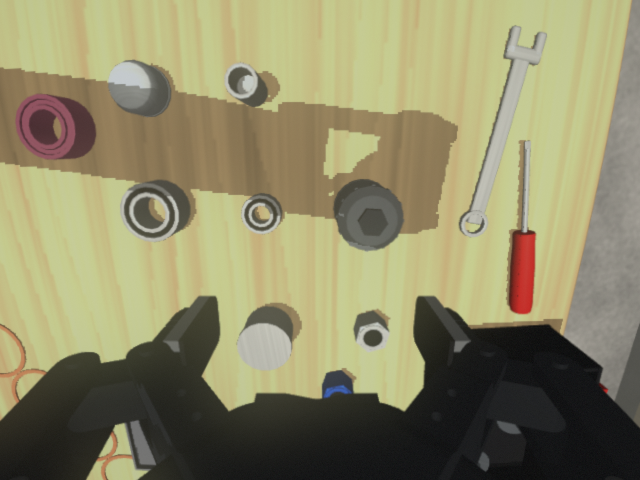

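The scene view shows the wanted steel bearing at (304,251), the dust cap at (343,228), the steel hub nut at (352,343), the oil filter at (398,290) and the drain plug at (236,290). tray3 is at (176,350) and tray2 at (411,206). Of the look-alikes, the blue nut at (298,360) and the pink ring at (298,220) don't fit the descriptions. The small bearing (346,278), tin (294,309) and socket (385,240) must stay where they are. Next I'll measure them all.

```bash
python3 - <<'E'
from h import *
names=['tray3','tray2','bearing','oil_filter','dust_cap','hub_nut','drain_plug','small_bearing','tin','socket']
for n in('scene','side','wrist'):
    d=ctrl.get_image(n);T=cam(d);C=cloud(d,T); np.savez('s_%s.npz'%n,C=C,img=d['img'],T=T,mtx=d['mtx'],k1=d['k1'],range_z=d['range_z'])
    m=(C[...,0]>.35)&(C[...,0]<.9)&(abs(C[...,1])<.4)&(abs(C[...,2])<.02)&(d['range_z']>0)
    print(n,'table z med',np.median(C[m][:,2]))
    for t in names:
        r=ctrl.spot_point(d,t); f=ctrl.search_frame(d,t)
        print(t,[(np.round(q['uv']).tolist(),round(q['confidence'],2),onplane(d,T,q['uv'],0)[0,:2].round(3).tolist()) for q in r[:3]],[(np.round(q['extent']).tolist(),round(q['confidence'],2)) for q in f[:2]])
# zoom crop
s=np.load('s_scene.npz')['img'][190:390,210:430]
save('crop.png',cv2.resize(s,None,fx=3,fy=3,interpolation=cv2.INTER_CUBIC)[:600,:])
E
```

```text
scene table z med 0.00033907034087626853
tray3 [([405.0, 206.0], 0.75, [0.473, 0.333]), ([172.0, 349.0], 0.6, [0.469, -0.334])] [([370.0, 189.0, 80.0, 40.0], 0.74), ([376.0, 227.0, 14.0, 29.0], 0.31)]
tray2 [([405.0, 206.0], 0.75, [0.473, 0.333]), ([172.0, 349.0], 0.6, [0.469, -0.334])] [([370.0, 189.0, 80.0, 40.0], 0.74), ([376.0, 227.0, 14.0, 29.0], 0.31)]
bearing [([300.0, 226.0], 0.95, [0.353, 0.097]), ([305.0, 257.0], 0.71, [0.445, 0.013]), ([236.0, 298.0], 0.29, [0.443, -0.173])] [([285.0, 207.0, 28.0, 31.0], 0.87), ([290.0, 236.0, 32.0, 36.0], 0.74)]
oil_filter [([396.0, 307.0], 0.82, [0.679, -0.0]), ([382.0, 252.0], 0.72, [0.552, 0.133])] [([380.0, 267.0, 42.0, 52.0], 0.71)]
dust_cap [([342.0, 238.0], 0.77, [0.455, 0.122])] [([332.0, 218.0, 23.0, 25.0], 0.7)]
hub_nut [([297.0, 366.0], 0.98, [0.649, -0.23]), ([350.0, 352.0], 0.68, [0.691, -0.149])] [([286.0, 346.0, 22.0, 32.0], 0.95), ([339.0, 330.0, 23.0, 28.0], 0.71)]
drain_plug [([235.0, 301.0], 0.82, [0.448, -0.179])] [([225.0, 277.0, 26.0, 32.0], 0.62)]
small_bearing [([344.0, 284.0], 0.66, [0.563, -0.006])] [([337.0, 268
[... 1874 characters left out ...]
, 59.0], 0.97), ([14.0, 91.0, 82.0, 69.0], 0.8)]
oil_filter [([360.0, 207.0], 0.7, [0.677, 0.005])] [([335.0, 177.0, 68.0, 77.0], 0.85)]
dust_cap [([148.0, 89.0], 0.77, [0.449, 0.132])] [([107.0, 58.0, 62.0, 59.0], 0.76)]
hub_nut [([365.0, 324.0], 0.89, [0.688, -0.145]), ([335.0, 381.0], 0.63, [0.652, -0.231])] [([322.0, 371.0, 28.0, 26.0], 0.76), ([355.0, 309.0, 37.0, 38.0], 0.59)]
drain_plug [] []
small_bearing [([261.0, 210.0], 0.58, [0.563, 0.001])] [([238.0, 196.0, 46.0, 40.0], 0.65)]
tin [([267.0, 325.0], 0.94, [0.563, -0.147]), ([368.0, 324.0], 0.48, [0.692, -0.145])] [([234.0, 307.0, 55.0, 66.0], 0.68)]
socket [([252.0, 90.0], 0.7, [0.559, 0.129])] [([226.0, 61.0, 40.0, 48.0], 0.91)]
```

View pics/crop.png

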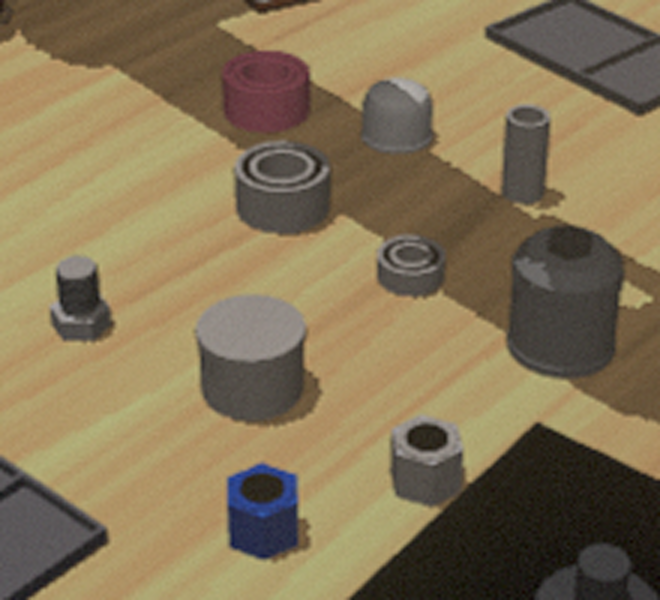

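The crop shows the steel bearing at crop (283,187), the steel nut at (427,458), and the blue nut (262,510) and pink ring (266,90), which stay out of it. Now I'll refine the positions from the range clouds.

```bash
cat > fit.py <<'E'
from h import *
from scipy.optimize import least_squares
obj={'bearing':(.447,.008,.032,(.004,.032),.034),'oil_filter':(.676,.0,.032,(.008,.05),.066),'dust_cap':(.451,.13,.025,(.006,.026),.04),
'hub_nut':(.688,-.146,.0185,(.004,.028),.03),'drain_plug':(.449,-.172,.012,(.017,.042),.044),'small_bearing':(.562,-.003,.022,(.003,.016),.018),'tin':(.563,-.148,.030,(.004,.036),.045),'socket':(.556,.131,.015,(.005,.06),.062)}
def main():
  for n in('scene','side','wrist'):
    s=np.load('s_%s.npz'%n);C=s['C']
    ok=s['range_z']>0
    print(n)
    for k,(x,y,r,(a,b),top) in obj.items():
        D=np.hypot(C[...,0]-x,C[...,1]-y)
        m=ok&(D<r+.015)&(C[...,2]>a)&(C[...,2]<b)
        P=C[m]
        if len(P)<20: print(k,'few');continue
        f=least_squares(lambda p:np.hypot(P[:,0]-p[0],P[:,1]-p[1])-r,[x,y],loss='soft_l1',f_scale=.001)
        mt=ok&(D<r+.012)&(C[...,2]>top-.004)&(C[...,2]<top+.01)
        Q=C[mt]
        out=''
        if len(Q)>15:
            rc=cv2.minEnclosingCircle(Q[:,:2].astype(np.float32)); out=(np.round(rc[0],4),round(rc[1],4),np.median(Q[:,2]).round(4))
        print(k,len(P),f.x.round(4),'rms',np.sqrt(np.mean(f.fun**2)).round(4),'top',out)
  for n in('scene','side'):
    s=np.load('s_%s.npz'%n);C=s['C'];img=s['img'].astype(int);ok=s['range_z']>0
    gray=(img.max(2)-img.min(2)<25)&(img.max(2)<110)
    for t,(x,y,l) in {'tray3':(.469,-.335,.15),'tray2':(.48,.33,.11)}.items():
        m=ok&gray&(np.hypot(C[...,0]-x,C[...,1]-y)<l)&(C[...,2]<.02)&(C[...,2]>-.005)
        m=cv2.morphologyEx(m.astype(np.uint8),cv2.MORPH_OPEN,np.ones((3,3)))
        nl,lab,st,ce=cv2.connectedComponentsWithStats(m); i=1+np.argmax(st[1:,4]); m=lab==i
        print(n,t,m.sum(),cv2.minAreaRect((C[m][:,:2]*1000).astype(np.float32)),'z',np.percentile(C[m][:,2],[10,50,90]).round(4))
if __name__=='__main__': main()
E
python3 fit.py
python3 - <<'E'
from h import *
s=np.load('s_side.npz')['img'];a=cv2.resize(s[300:430,340:480],None,fx=4,fy=4,interpolation=cv2.INTER_CUBIC);b=cv2.resize(s[165:230,155:245],None,fx=4,fy=4,interpolation=cv2.INTER_CUBIC)
c=np.zeros((560,800,3),np.uint8)
a=a[:520,:430+0] if 0 else a
c[:520,:560]=a; c[300:560,440:800]=b
save('trays.png',c)
E
```

```text
scene
bearing 593 [0.4492 0.0069] rms 0.0074 top (array([0.4498, 0.0065]), 0.0344, np.float64(0.0325))
oil_filter 676 [0.675  0.0056] rms 0.0013 top (array([0.6773, 0.0022]), 0.0309, np.float64(0.0693))
dust_cap 190 [0.4463 0.1314] rms 0.0018 top (array([0.4488, 0.1279]), 0.0208, np.float64(0.0394))
hub_nut 267 [ 0.6902 -0.1432] rms 0.0017 top (array([ 0.6907, -0.1436]), 0.0206, np.float64(0.0301))
drain_plug 168 [ 0.4448 -0.1709] rms 0.0017 top (array([ 0.4458, -0.17  ]), 0.0144, np.float64(0.0428))
small_bearing 227 [0.5637 0.0012] rms 0.0063 top (array([0.5642, 0.0014]), 0.0233, np.float64(0.0167))
tin 495 [ 0.5647 -0.146 ] rms 0.0012 top (array([ 0.5652, -0.1466]), 0.0333, np.float64(0.0445))
socket 358 [0.5586 0.1291] rms 0.0023 top (array([0.5576, 0.1246]), 0.0166, np.float64(0.0612))
side
bearing 534 [0.4481 0.0051] rms 0.0083 top (array([0.4473, 0.0063]), 0.0336, np.float64(0.0326))
oil_filter 371 [0.6767 0.0051] rms 0.0011 top (array([0.6731, 0.0021]), 0.0319, np.float64(0.069))
dust_cap 143 [0.4468 0.1297] rms 0.0013 top (array([0.4461, 0.1276]), 0.0209, np.float64(0.0398))
[... 1101 characters left out ...]
32, np.float64(0.0453))
socket 882 [0.5644 0.1264] rms 0.0045 top (array([0.56  , 0.1278]), 0.0152, np.float64(0.0621))
scene tray3 6402 ((469.7775573730469, -336.59564208984375), (253.55380249023438, 99.2520523071289), 0.059487927705049515) z [0.0015 0.0036 0.0089]
scene tray2 1568 ((485.3336486816406, 334.3770751953125), (114.58869934082031, 174.21343994140625), 78.8908462524414) z [0.0011 0.0034 0.0089]
side tray3 6174 ((478.78466796875, -336.85638427734375), (250.55165100097656, 100.44427490234375), 0.07544220238924026) z [-0.0002  0.0019  0.0072]
side tray2 1672 ((489.8857421875, 332.2437744140625), (114.81526947021484, 162.19656372070312), 81.45613861083984) z [-0.0003  0.0019  0.0074]
```

View pics/trays.png

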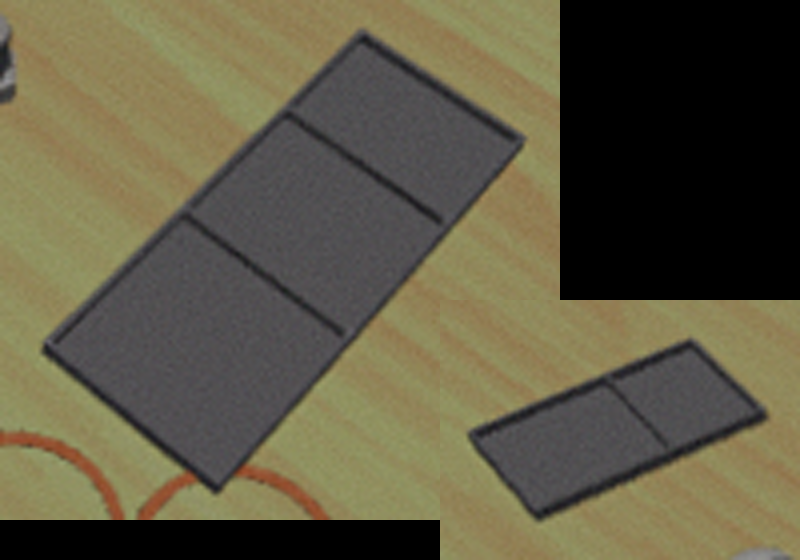

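Request:
apply_moves --pt "0 0 0 0.186 1" --pt "0 0 0 0.186 1" --pt "0 0 0 0.186 1" --pt "0 0 0 0.186 1" --pt "0 0 0 0.186 1" --pt "0 0 0 0.186 1" --pt "0 0 0 0.186 1" --pt "0 0 0 0.186 1" --grip_force 50

```text
t: 4.3
tool_pos: [0.625, 0.0, 0.2313]
tool_rot: [3.14, 0.104, -0.0]
contact_force: [0.8, -0.3, -0.3]
opening: 0.0855
```

```bash
cat >> h.py <<'E'
def to(x,y,z,yaw=0.0):
    o=ctrl.get_obs(); M=R.from_rotvec(o['tool_rot']).as_matrix(); p=o['tool_pos']
    d=M.T@(np.array([x,y,z])-p); a=np.arctan2(M[1,0],M[0,0])  # tool x heading
    print('t',round(o['t'],2),'pos',p.round(4),'heading',a.round(3),'tilt',M[2,:2].round(3),'open',round(o['opening'],4),'F',o['contact_force'].round(1)); print('delta',d.round(4),'turn',round(-(yaw-a),3))
E
python3 -c "
from h import *
to(.66,-.144,.20)"
```

```text
t 4.3 pos [0.625  0.     0.2313] heading 0.066 tilt [-0.  0.] open 0.0855 F [ 0.8 -0.3 -0.3]
delta [0.0254 0.146  0.0313] turn 0.066
```

Request:
apply_moves --pt "0 0 0 0.066 1" --pt "0.009 0.036 0.008 0 1" --pt "0.009 0.036 0.008 0 1" --pt "0.009 0.036 0.008 0 1" --pt "0.009 0.036 0.008 0 1" --pt "0 0 0 0 1" --pt "0 0 0 0 1" --pt "0 0 0 0 1"

```text
t: 5.3
tool_pos: [0.662, -0.1462, 0.1993]
tool_rot: [-3.141, 0.001, -0.003]
contact_force: [-0.3, -0.1, 0.4]
opening: 0.0853
```

```bash
python3 - <<'E'
from h import *
to(.691,-.144,.06)
d=ctrl.get_image('wrist');T=cam(d);C=cloud(d,T);save('w1.png',d['img'])
np.savez('s_w1.npz',C=C,img=d['img'],T=T,mtx=d['mtx'],k1=d['k1'],range_z=d['range_z'])
D=np.hypot(C[...,0]-.691,C[...,1]+.144)
m=(D<.03)&(C[...,2]>.027)&(C[...,2]<.035); Q=C[m][:,:2]
print(len(Q),cv2.minEnclosingCircle(Q.astype(np.float32)))
for a in range(0,60,5):
    w=[]; 
    for k in range(3):
        t=np.radians(a+60*k);n=[np.cos(t),np.sin(t)];pr=Q@n;w.append((np.percentile(pr,99.5)-np.percentile(pr,.5))*1000)
    print(a,np.round(w,1))
# box
m=(C[...,2]>.03)&(np.hypot(C[...,0]-.691,C[...,1]+.144)<.2); print('tall', [(C[m&(C[...,0]>.72)][:,i].min(),C[m&(C[...,0]>.72)][:,i].max()) for i in range(3)])
E
```

```text
t 5.3 pos [ 0.662  -0.1462  0.1993] heading -0.001 tilt [ 0.002 -0.001] open 0.0853 F [-0.3 -0.1  0.4]
delta [ 0.0287 -0.0021  0.1393] turn -0.001
1277 ((0.6918652057647705, -0.14427392184734344), 0.020545287057757378)
0 [36.9 36.8 37. ]
5 [37.6 37.4 37.5]
10 [38.2 37.6 37.9]
15 [38.5 37.8 38. ]
20 [38.4 37.8 38.1]
25 [38.1 37.8 38. ]
30 [37.7 37.6 37.7]
35 [37.1 36.9 37. ]
40 [36.4 36.1 36.5]
45 [35.4 35.5 35.9]
50 [35.5 35.6 35.9]
55 [36.  36.3 36.3]
tall [(np.float64(0.7333998438608863), np.float64(0.8532243243762065)), (np.float64(-0.32570500562785826), np.float64(-0.14573505579336762)), (np.float64(0.030006940914209246), np.float64(0.3426306541746216))]
```

View pics/w1.png

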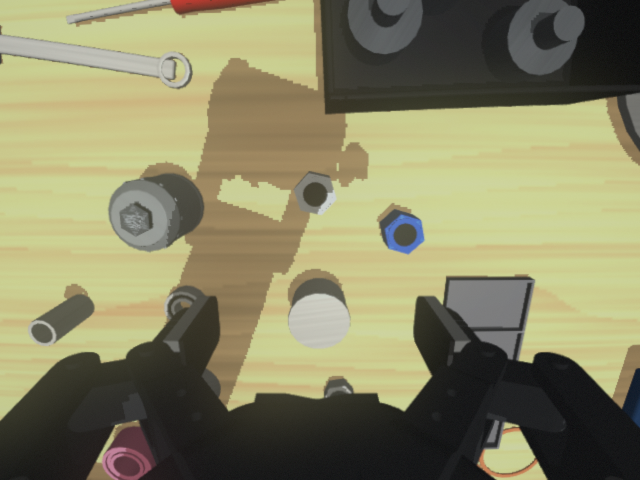

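The picture shows the steel nut at (315,192) with flats about 17° off the jaw line. The blue nut is at (403,233) and the black crate's near rim is at row ~108. I'll check how high the crate is and how close it stands.

```bash
python3 - <<'E'
import numpy as np
for n in ['s_w1','s_scene','s_side']:
    s=np.load(n+'.npz');C=s['C'];ok=(s['range_z']>0)&(C[...,0]>.70)&(C[...,0]<.85)&(C[...,1]<-.13)&(C[...,1]>-.33)&(C[...,2]>.04)&(C[...,2]<.2)
    P=C[ok]; print(n,len(P),np.percentile(P[:,2],[5,50,90,98]).round(3))
    for z in (.04,.06,.08,.09):
        q=P[(P[:,2]>z)&(P[:,2]<z+.02)]
        if len(q): print(z,len(q),'xmin',np.percentile(q[:,0],[.5,2]).round(4),'ymax',np.percentile(q[:,1],99).round(3))
    m=ok&(C[...,2]>.06); 
    for y in (-.15,-.18,-.2,-.25): 
        q=P[(abs(P[:,1]-y)<.008)&(P[:,2]>.06)]
        if len(q): print(' y',y,'xmin',q[:,0].min().round(3))
E
```

```text
s_w1 11109 [0.045 0.056 0.09  0.091]
0.04 5891 xmin [0.766  0.7675] ymax -0.152
0.06 2325 xmin [0.7658 0.7662] ymax -0.151
0.08 2893 xmin [0.766  0.7666] ymax -0.151
0.09 1665 xmin [0.7665 0.7673] ymax -0.151
 y -0.15 xmin 0.766
 y -0.18 xmin 0.766
 y -0.2 xmin 0.768
 y -0.25 xmin 0.77
s_scene 4851 [0.043 0.063 0.088 0.09 ]
0.04 2182 xmin [0.7685 0.7692] ymax -0.153
0.06 1669 xmin [0.7683 0.7689] ymax -0.153
0.08 1000 xmin [0.7652 0.7667] ymax -0.151
0.09 123 xmin [0.7668 0.7674] ymax -0.152
 y -0.15 xmin 0.765
 y -0.18 xmin 0.764
 y -0.2 xmin 0.766
 y -0.25 xmin 0.769
s_side 1987 [0.043 0.066 0.086 0.089]
0.04 797 xmin [0.7633 0.7643] ymax -0.156
0.06 785 xmin [0.7632 0.7641] ymax -0.156
0.08 405 xmin [0.7627 0.7635] ymax -0.152
0.09 7 xmin [0.7628 0.7632] ymax -0.158
 y -0.15 xmin 0.764
 y -0.18 xmin 0.762
 y -0.2 xmin 0.764
 y -0.25 xmin 0.767
```

Request:
apply_moves --pt "0.01 -0.0007 0.046 0 1" --pt "0.01 -0.0007 0.046 0 1" --pt "0.01 -0.0007 0.046 0 1" --pt "0 0 0 -0.15 1" --pt "0 0 0 -0.15 1" --pt "0 0 0 0 1" --pt "0 0 0 0 1" --pt "0 0 0 0 1"

```text
t: 6.35
tool_pos: [0.696, -0.1376, 0.0623]
tool_rot: [3.101, 0.488, 0.014]
contact_force: [0.0, 0.3, 0.2]
opening: 0.0854
```

```bash
python3 -c "
from h import *
to(.6915,-.1443,.006,.30)"
```

```text
t 6.35 pos [ 0.696  -0.1376  0.0623] heading 0.312 tilt [0.008 0.004] open 0.0854 F [0.  0.3 0.2]
delta [-0.0068  0.0048  0.0563] turn 0.012
```

Request:
apply_moves --pt "-0.0068 0.0048 0 0.012 1" --pt "0 0 0.018 0 1" --pt "0 0 0.018 0 1" --pt "0 0 0.018 0 1" --pt "0 0 0 0 1" --pt "0 0 0 0 0.2" --pt "0 0 0 0 -0.4" --pt "0 0 0 0 -0.4" --grip_force 50

```text
t: 7.35
tool_pos: [0.6911, -0.1449, 0.0044]
tool_rot: [3.105, 0.465, 0.014]
contact_force: [0.8, -0.0, 0.0]
opening: 0.0354
```

```bash
python3 -c "
from h import *
to(.6915,-.1443,.006,.30)"
```

```text
t 7.35 pos [ 0.6911 -0.1449  0.0044] heading 0.297 tilt [0.008 0.003] open 0.0354 F [ 0.8 -0.   0. ]
delta [ 0.0006 -0.0005 -0.0016] turn -0.003
```

Request:
apply_moves --pt "0 0 0 0 -1" --pt "0 0 0 0 -1" --pt "0 0 0 0 -1" --pt "0 0 -0.01 0 -1" --pt "0 0 -0.04 0 -1" --pt "0 0 -0.05 0 -1" --pt "0 0 -0.05 0 -1" --pt "0 0 0 0 -1"

```text
t: 8.35
tool_pos: [0.6892, -0.1447, 0.1602]
tool_rot: [3.105, 0.465, 0.013]
contact_force: [0.6, -0.3, -2.0]
opening: 0.0352
```

Request:
apply_moves --pt "0 0 0 0.1 -1" --pt "0 0 0 0.1 -1" --pt "0 0 0 0.1 -1" --pt "-0.026 0.038 -0.008 0 -1" --pt "-0.026 0.038 -0.008 0 -1" --pt "-0.026 0.038 -0.008 0 -1" --pt "-0.026 0.038 -0.008 0 -1" --pt "-0.026 0.038 -0.008 0 -1"

```text
t: 9.35
tool_pos: [0.5498, -0.3329, 0.1898]
tool_rot: [-3.135, 0.01, 0.008]
contact_force: [1.0, -0.6, -0.7]
opening: 0.0352
```

```bash
python3 - <<'E'
from h import *
to(.56,-.336,.07)
d=ctrl.get_image('wrist');T=cam(d);C=cloud(d,T);save('w2.png',d['img'])
np.savez('s_w2.npz',C=C,img=d['img'],T=T,mtx=d['mtx'],k1=d['k1'],range_z=d['range_z'])
E
```

```text
t 9.35 pos [ 0.5498 -0.3329  0.1898] heading -0.006 tilt [-0.005 -0.007] open 0.0352 F [ 1.  -0.6 -0.7]
delta [0.0108 0.0038 0.1197] turn -0.006
```

View pics/w2.png

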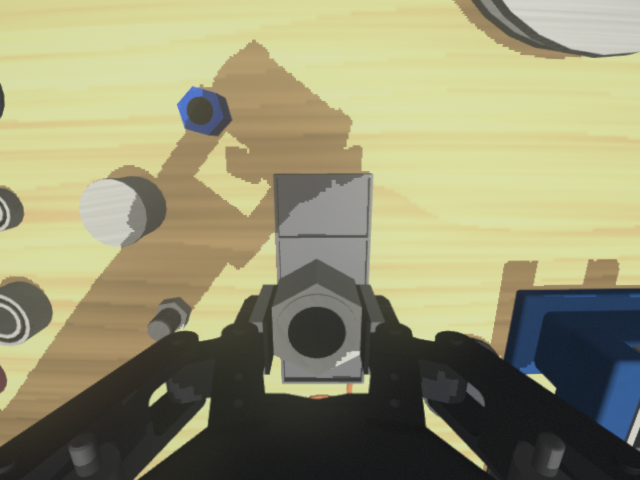

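The nut is held at (316,330). tray3's far edge runs along row ~173 from col 275 to 372, and its first divider is at row ~237. I'll take a settled picture and measure the corners.

```bash
python3 - <<'E'
from h import *
to(.56,-.336,.07)
o=ctrl.get_obs(); d=ctrl.get_image('wrist');T=cam(d);C=cloud(d,T)
to(.56,-.336,.07)
np.savez('s_w2.npz',C=C,img=d['img'],T=T,mtx=d['mtx'],k1=d['k1'],range_z=d['range_z'])
save('w2c.png',cv2.resize(d['img'][160:260,250:400],None,fx=5,fy=5,interpolation=cv2.INTER_CUBIC))
g=d['img'].astype(int)
gray=((g.max(2)-g.min(2)<30)&(g.max(2)<190)).astype(np.uint8)
m=gray.copy(); m[:165]=0; m[255:]=0; m[:,:262]=0; m[:,385:]=0
u=np.where(m[185:230].any(0))[0]; 
L=[];Rr=[]
for v in range(180,232,4):
    c=np.where(m[v])[0]; L.append((c.min(),v)); Rr.append((c.max()+1,v))
print('L',onplane(d,T,L,.01)[:,:2].round(4).tolist()); print('R',onplane(d,T,Rr,.01)[:,:2].round(4).tolist())
top=[(u,np.where(m[:,u])[0].min()) for u in range(282,368,8)]
print('top',onplane(d,T,top,.01)[:,:2].round(4).tolist())
E
```

```text
t 9.4 pos [ 0.547 -0.338  0.191] heading -0.011 tilt [-0.007 -0.002] open 0.0353 F [-0.8 -3.9 -1.9]
delta [ 0.0138 -0.002   0.1209] turn -0.011
t 9.45 pos [ 0.5488 -0.3357  0.1907] heading -0.012 tilt [-0.005 -0.004] open 0.035 F [ 0.7  0.3 -1.8]
delta [0.0118 0.0006 0.1207] turn -0.012
L [[0.5898, -0.2872], [0.5859, -0.288], [0.5821, -0.2878], [0.5782, -0.2876], [0.5743, -0.2874], [0.5703, -0.2872], [0.5664, -0.288], [0.5624, -0.2878], [0.5584, -0.2876], [0.5543, -0.2873], [0.5502, -0.2871], [0.5461, -0.2879], [0.542, -0.2877]]
R [[0.5887, -0.3829], [0.5848, -0.383], [0.581, -0.3831], [0.5771, -0.3832], [0.5732, -0.3833], [0.5692, -0.3834], [0.5653, -0.3836], [0.5613, -0.3827], [0.5573, -0.3828], [0.5532, -0.3829], [0.5492, -0.383], [0.5451, -0.3831], [0.5409, -0.3833]]
top [[0.5982, -0.3021], [0.5981, -0.3098], [0.598, -0.3174], [0.5979, -0.3251], [0.5978, -0.3328], [0.5986, -0.3405], [0.5985, -0.3481], [0.5984, -0.3558], [0.5984, -0.3635], [0.5983, -0.3711], [0.5982, -0.3788]]
```

View pics/w2c.png

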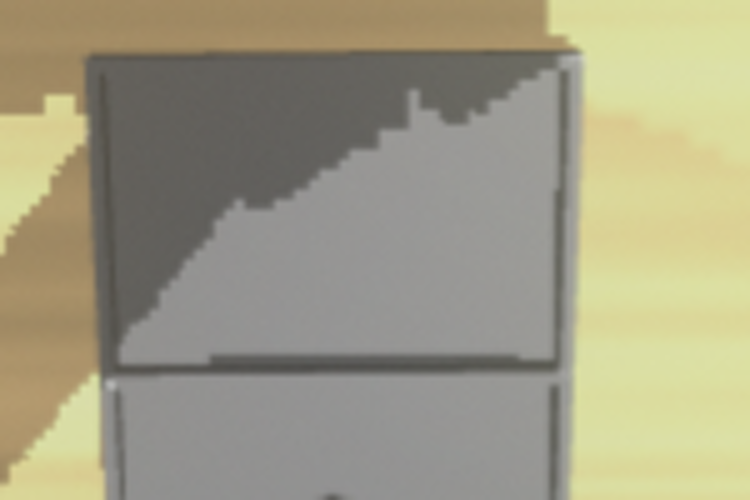

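Request:
apply_moves --pt "0.004 0 0.035 0 -1" --pt "0.004 0 0.035 0 -1" --pt "0.004 0 0.035 0 -1" --pt "0.004 0 0.025 0 -1" --pt "0 0 0 0 -1" --pt "0 0 0 0 -1" --pt "0 0 0 0 -1" --pt "0 0 0 0 -1"

```text
t: 10.45
tool_pos: [0.5644, -0.333, 0.0557]
tool_rot: [-3.135, 0.019, 0.008]
contact_force: [0.3, 0.3, -1.9]
opening: 0.0354
```

```bash
python3 -c "
from h import *
to(.565,-.3353,.0078)"
```

```text
t 10.45 pos [ 0.5644 -0.333   0.0557] heading -0.012 tilt [-0.005 -0.006] open 0.0354 F [ 0.3  0.3 -1.9]
delta [0.0009 0.0026 0.0479] turn -0.012
```

Request:
apply_moves --pt "0.0009 0.0026 0.016 -0.012 -1" --pt "0 0 0.016 0 -1" --pt "0 0 0.01 0 -1" --pt "0 0 0.004 0 -1" --pt "0 0 0.001 0 -1" --pt "0 0 0 0 -1" --pt "0 0 0 0 -1" --pt "0 0 0 0 -1"

```text
t: 11.45
tool_pos: [0.5658, -0.3363, 0.0074]
tool_rot: [-3.136, -0.0, 0.006]
contact_force: [0.5, -0.7, -2.2]
opening: 0.0354
```

```bash
python3 -c "
from h import *
to(.565,-.3353,.0078)"
```

```text
t 11.45 pos [ 0.5658 -0.3363  0.0074] heading 0.0 tilt [-0.004 -0.005] open 0.0354 F [ 0.5 -0.7 -2.2]
delta [-0.0008 -0.001  -0.0004] turn 0.0
```

Request:
apply_moves --pt "0 0 0.001 0 -1" --pt "0 0 0 0 -0.1" --pt "0 0 0 0 0.1" --pt "0 0 0 0 0.2" --pt "0 0 0 0 0.2" --pt "0 0 -0.02 0 0.2" --pt "0 0 -0.04 0 0.2" --pt "0 0 -0.06 0 1"

```text
t: 12.45
tool_pos: [0.5636, -0.335, 0.1261]
tool_rot: [-3.13, -0.0, 0.019]
contact_force: [0.5, -0.4, 1.0]
opening: 0.0678
```

```bash
python3 - <<'E'
from h import *
to(.445,-.172,.12)
d=ctrl.get_image('wrist');save('w3.png',d['img'])
to(.445,-.172,.12)
E
```

```text
t 12.45 pos [ 0.5636 -0.335   0.1261] heading 0.0 tilt [-0.012 -0.012] open 0.0678 F [ 0.5 -0.4  1. ]
delta [-0.1185 -0.163   0.0094] turn 0.0
t 12.5 pos [ 0.5686 -0.3386  0.1384] heading 0.0 tilt [ 0.002 -0.001] open 0.0748 F [ 4.5 -3.   6.1]
delta [-0.1236 -0.1667  0.0183] turn 0.0
```

View pics/w3.png

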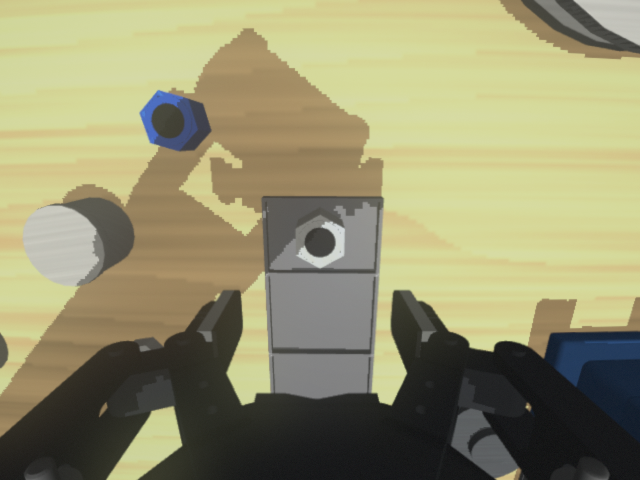

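The nut stands upright in the smallest compartment, at (320,240). The bearing is next.

Request:
apply_moves --pt "-0.0166 -0.049 0 0 1" --pt "-0.0166 -0.049 0 0 1" --pt "-0.0166 -0.049 0 0 1" --pt "-0.0166 -0.049 0 0 1" --pt "-0.0166 -0.049 0 0 1" --pt "-0.0166 -0.049 0 0 1" --pt "-0.0166 -0.049 0 0 1" --pt "0 0 0 0 1"

```text
t: 13.5
tool_pos: [0.456, 0.0103, 0.153]
tool_rot: [3.131, -0.003, 0.049]
contact_force: [-1.3, -0.2, -0.6]
opening: 0.0854
```

```bash
python3 - <<'E'
from h import *
to(.4495,.006,.05)
E
```

```text
t 13.5 pos [0.456  0.0103 0.153 ] heading -0.002 tilt [0.031 0.01 ] open 0.0854 F [-1.3 -0.2 -0.6]
delta [-0.0097  0.0032  0.1028] turn -0.002
```

Request:
apply_moves --pt "-0.003 0.001 0.025 0 1" --pt "-0.003 0.001 0.025 0 1" --pt "-0.003 0.001 0.025 0 1" --pt "0 0 0.02 0 1" --pt "0 0 0 0 1" --pt "0 0 0 0 1" --pt "0 0 0 0 1" --pt "0 0 0 0 1"

```text
t: 14.5
tool_pos: [0.4583, 0.0017, 0.0666]
tool_rot: [3.125, -0.006, 0.08]
contact_force: [-0.5, 0.1, -0.3]
opening: 0.0854
```

```bash
python3 - <<'E'
from h import *
to(.4495,.006,.005)
E
```

```text
t 14.5 pos [0.4583 0.0017 0.0666] heading -0.004 tilt [0.051 0.016] open 0.0854 F [-0.5  0.1 -0.3]
delta [-0.0119 -0.0052  0.061 ] turn -0.004
```

```bash
python3 - <<'E'
from h import *
o=ctrl.get_obs(); print(o['q'].round(3),o['dq'].round(3))
to(.4495,.006,.005)
E
```

```text
[-0.154 -0.231  2.167 -0.009  1.152  1.424] [-0.003 -0.007 -0.007 -0.002  0.001  0.001]
t 14.5 pos [0.4583 0.0017 0.0666] heading -0.004 tilt [0.051 0.016] open 0.0854 F [-0.5  0.1 -0.3]
delta [-0.0119 -0.0052  0.061 ] turn -0.004
```

Request:
apply_moves --pt "-0.004 -0.002 0 0 1" --pt "-0.004 -0.002 0 0 1" --pt "-0.003 0 0 0 1" --pt "0 0 0 0 1" --pt "0 0 0 0 1" --pt "0 0 0 0 1" --pt "0 0 0 0 1" --pt "0 0 0 0 1"

```text
t: 15.5
tool_pos: [0.4468, 0.0061, 0.0666]
tool_rot: [3.125, -0.006, 0.082]
contact_force: [0.2, 1.3, -0.6]
opening: 0.0849
```

```bash
python3 - <<'E'
from h import *
o=ctrl.get_obs(); print(o['q'].round(3),o['dq'].round(3))
to(.4495,.006,.005)
E
```

```text
[-0.148 -0.264  2.194 -0.009  1.158  1.43 ] [-0.001  0.001 -0.002  0.002  0.002 -0.001]
t 15.5 pos [0.4468 0.0061 0.0666] heading -0.003 tilt [0.052 0.016] open 0.0849 F [ 0.2  1.3 -0.6]
delta [-0.0006 -0.0009  0.0617] turn -0.003
```

The tool has picked up a 0.05 rad tilt from the fast moves. I'll try a fast outward and slow return move to take it out before gripping.

Request:
apply_moves --pt "0.05 0 0 0 1" --pt "0.05 0 0 0 1" --pt "0 0 0 0 1" --pt "-0.015 0 0 0 1" --pt "-0.02 0 0 0 1" --pt "-0.02 0 0 0 1" --pt "-0.02 0 0 0 1" --pt "-0.015 0 0 0 1"

```text
t: 16.5
tool_pos: [0.4467, 0.007, 0.0629]
tool_rot: [3.126, -0.006, 0.068]
contact_force: [0.1, -0.3, 0.2]
opening: 0.0853
```

```bash
python3 - <<'E'
from h import *
to(.4495,.006,.005)
E
```

```text
t 16.5 pos [0.4467 0.007  0.0629] heading -0.003 tilt [0.044 0.015] open 0.0853 F [ 0.1 -0.3  0.2]
delta [0.0003 0.0001 0.0579] turn -0.003
```

Request:
apply_moves --pt "0 0 0.015 0 1" --pt "0 0 0.018 0 1" --pt "0 0 0.015 0 1" --pt "0 0 0.008 0 1" --pt "0 0 0 0 1" --pt "0 0 0 0 0.4" --pt "0 0 0 0 -0.1" --pt "0 0 0 0 -1" --grip_force 60

```text
t: 17.5
tool_pos: [0.4458, 0.0064, 0.003]
tool_rot: [3.125, -0.006, 0.07]
contact_force: [0.5, 0.4, -3.9]
opening: 0.0632
```

```bash
python3 - <<'E'
from h import *
to(.407,-.3353,.10)
E
```

```text
t 17.5 pos [0.4458 0.0064 0.003 ] heading -0.004 tilt [0.044 0.015] open 0.0632 F [ 0.5  0.4 -3.9]
delta [-0.0331  0.3433 -0.0933] turn -0.004
```

Request:
apply_moves --pt "0 0 0 0 0.6" --pt "0 0 0 0 0.7" --pt "0 0 -0.005 0 0.7" --pt "0 0 0 0 0.7" --pt "0 0 0 0 0.4" --pt "0 0 0 0 -1" --pt "0 0 0 0 -1" --pt "0 0 0 0 -1"

```text
t: 18.5
tool_pos: [0.4469, 0.0064, 0.01]
tool_rot: [3.125, -0.007, 0.074]
contact_force: [-0.7, -0.4, 1.9]
opening: 0.0626
```

```bash
python3 - <<'E'
from h import *
to(.407,-.3353,.10)
E
```

```text
t 18.5 pos [0.4469 0.0064 0.01  ] heading -0.004 tilt [0.047 0.015] open 0.0626 F [-0.7 -0.4  1.9]
delta [-0.0343  0.3432 -0.0864] turn -0.004
```

Request:
apply_moves --pt "0 0 -0.01 0 -1" --pt "0 0 -0.025 0 -1" --pt "0 0 -0.03 0 -1" --pt "0 0 -0.02 0 -1" --pt "0 0 0 0 -1" --pt "-0.001 0.015 0 0 -1" --pt "-0.003 0.03 0 0 -1" --pt "-0.003 0.035 0 0 -1"

```text
t: 19.5
tool_pos: [0.4287, -0.0728, 0.0918]
tool_rot: [3.128, 0.001, 0.052]
contact_force: [-0.2, 0.5, -3.2]
opening: 0.0628
```

Request:
apply_moves --pt "-0.004 0.035 0 0 -1" --pt "-0.004 0.035 0 0 -1" --pt "-0.004 0.035 0 0 -1" --pt "-0.004 0.035 0 0 -1" --pt "-0.004 0.035 0 0 -1" --pt "-0.004 0.035 0 0 -1" --pt "-0.002 0.02 0 0 -1" --pt "0 0.01 0 0 -1"

```text
t: 20.5
tool_pos: [0.3911, -0.323, 0.0816]
tool_rot: [3.138, -0.009, 0.026]
contact_force: [0.5, 0.3, -2.8]
opening: 0.0625
```

```bash
python3 - <<'E'
from h import *
to(.407,-.3353,.04)
E
```

```text
t 20.5 pos [ 0.3911 -0.323   0.0816] heading -0.006 tilt [0.017 0.003] open 0.0625 F [ 0.5  0.3 -2.8]
delta [0.0152 0.0121 0.0418] turn -0.006
```

Request:
apply_moves --pt "0.008 0.006 0 0 -1" --pt "0.008 0.006 0.01 -0.006 -1" --pt "0 0 0.015 0 -1" --pt "0 0 0.01 0 -1" --pt "0 0 0 0 -1" --pt "0 0 0 0 -1" --pt "0 0 0 0 -1" --pt "0 0 0 0 -1"

```text
t: 21.5
tool_pos: [0.4094, -0.3326, 0.0446]
tool_rot: [3.141, 0.006, 0.026]
contact_force: [0.4, -0.4, -3.3]
opening: 0.0626
```

```bash
python3 - <<'E'
from h import *
to(.407,-.3353,.0145)
d=ctrl.get_image('wrist');save('w4.png',d['img'])
E
```

```text
t 21.5 pos [ 0.4094 -0.3326  0.0446] heading 0.004 tilt [0.016 0.001] open 0.0626 F [ 0.4 -0.4 -3.3]
delta [-0.0029  0.0026  0.0301] turn 0.004
```

View pics/w4.png

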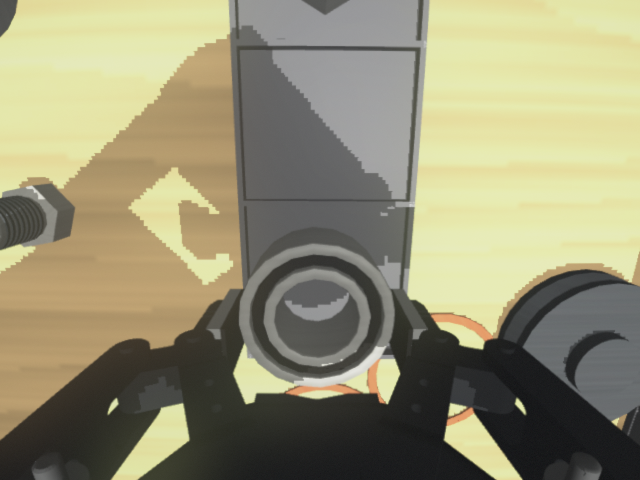

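The bearing is held level over the largest compartment, with the divider to the middle one at row 200. Lowering it now.

Request:
apply_moves --pt "-0.0045 0.0026 0.01 0 -1" --pt "0 0 0.01 0 -1" --pt "0 0 0.005 0 -1" --pt "0 0 0.003 0 -1" --pt "0 0 0 0 -1" --pt "0 0 0 0 -1" --pt "0 0 0 0 -1" --pt "0 0 0 0 -1"

```text
t: 22.55
tool_pos: [0.4052, -0.3358, 0.0149]
tool_rot: [3.14, 0.005, 0.026]
contact_force: [-0.0, 0.3, -3.9]
opening: 0.0624
```

```bash
python3 - <<'E'
from h import *
to(.4045,-.3353,.013)
E
```

```text
t 22.55 pos [ 0.4052 -0.3358  0.0149] heading 0.003 tilt [0.017 0.001] open 0.0624 F [-0.   0.3 -3.9]
delta [-0.0007 -0.0005  0.0018] turn 0.003
```

Request:
apply_moves --pt "0 0 0.001 0 -1" --pt "0 0 0.0005 0 -1" --pt "0 0 0 0 0.4" --pt "0 0 0 0 0.6" --pt "0 0 0 0 0.8" --pt "0 0 0 0 1" --pt "0 0 -0.015 0 1" --pt "0 0 -0.03 0 1"

```text
t: 23.55
tool_pos: [0.4046, -0.3358, 0.0602]
tool_rot: [3.141, 0.005, 0.026]
contact_force: [-0.2, -0.6, -0.2]
opening: 0.0852
```

Request:
apply_moves --pt "0 0 -0.03 0 1" --pt "0 0 -0.03 0 1" --pt "0 0 0 0 1" --pt "0 0 0 0 1" --pt "0.01 -0.02 0 0 1" --pt "0.01 -0.03 0 0 1" --pt "0.01 -0.03 0 0 1" --pt "0.005 -0.03 0 0 1"

```text
t: 24.55
tool_pos: [0.4381, -0.2244, 0.123]
tool_rot: [3.139, -0.002, 0.025]
contact_force: [-0.1, 0.3, -0.1]
opening: 0.0854
```

```bash
python3 - <<'E'
from h import *
to(.447,.13,.10)
d=ctrl.get_image('side');save('s5.png',d['img'][150:450,180:520]);print(d['img'].shape)
E
```

```text
t 24.55 pos [ 0.4381 -0.2244  0.123 ] heading -0.001 tilt [0.016 0.002] open 0.0854 F [-0.1  0.3 -0.1]
delta [ 0.0081 -0.3545  0.0224] turn -0.001
(480, 640, 3)
```

View pics/s5.png

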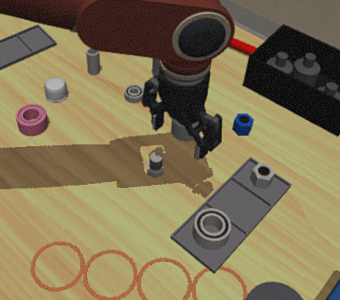

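The side view shows the bearing in the largest compartment at crop (210,228) and the nut in the smallest at (262,174), both flat. The drain plug is close by, so I'll take it next.

Request:
apply_moves --pt "0.002 -0.02 0.01 0 1" --pt "0.002 -0.02 0.02 0 1" --pt "0.002 -0.012 0.02 0 1" --pt "0 0 0.005 0 1" --pt "0 0 0 0 1" --pt "0 0 0 0 1" --pt "0 0 0 0 1" --pt "0 0 0 0 1"

```text
t: 25.6
tool_pos: [0.4427, -0.1673, 0.0627]
tool_rot: [-3.138, -0.002, -0.016]
contact_force: [-0.2, -0.0, -0.4]
opening: 0.0854
```

```bash
python3 - <<'E'
from h import *
to(.445,-.172,.02)
d=ctrl.get_image('wrist');T=cam(d);C=cloud(d,T);save('w6.png',d['img'])
D=np.hypot(C[...,0]-.445,C[...,1]+.172)
m=(D<.03)&(C[...,2]>.038)&(C[...,2]<.05);Q=C[m];print(len(Q),cv2.minEnclosingCircle(Q[:,:2].astype(np.float32)),np.median(Q[:,2]))
E
```

```text
t 25.6 pos [ 0.4427 -0.1673  0.0627] heading 0.001 tilt [ 0.01  -0.003] open 0.0854 F [-0.2 -0.  -0.4]
delta [0.0018 0.0049 0.0427] turn 0.001
1679 ((0.4460298717021942, -0.17242053151130676), 0.012863297015428543) 0.044288007293200427
```

View pics/w6.png

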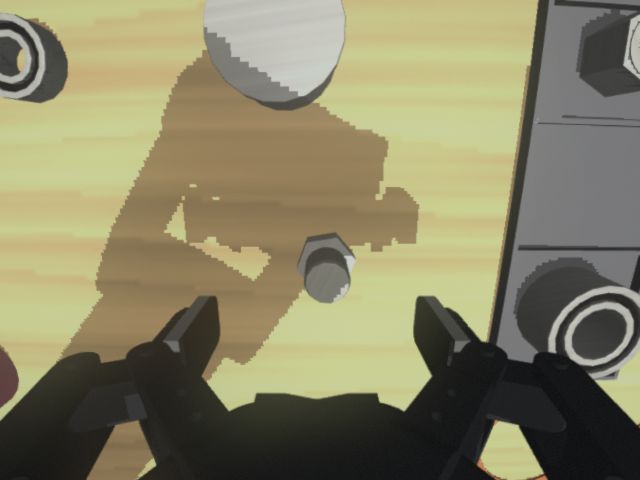

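The shank top is at (327,280) and measures r 12.9 mm and z 44 mm, which matches the plug. Going down to grip it.

Request:
apply_moves --pt "0.003 0.005 0.01 0 1" --pt "0 0 0.014 0 1" --pt "0 0 0.012 0 1" --pt "0 0 0.003 0 1" --pt "0 0 0 0 1" --pt "0 0 0 0 1" --pt "0 0 0 0 0.3" --pt "0 0 0 0 -0.2"

```text
t: 26.65
tool_pos: [0.4464, -0.1725, 0.0209]
tool_rot: [-3.138, -0.002, -0.016]
contact_force: [0.9, -0.3, 0.2]
opening: 0.0517
```

```bash
python3 - <<'E'
from h import *
to(.446,-.1724,.02)
E
```

```text
t 26.65 pos [ 0.4464 -0.1725  0.0209] heading 0.001 tilt [ 0.01  -0.004] open 0.0517 F [ 0.9 -0.3  0.2]
delta [-0.0004 -0.0001  0.0009] turn 0.001
```

Request:
apply_moves --pt "0 0 0 0 -1" --pt "0 0 0 0 -1" --pt "0 0 0 0 -1" --pt "0 0 0 0 -1" --pt "0 0 -0.01 0 -1" --pt "0 0 -0.025 0 -1" --pt "0 0 -0.035 0 -1" --pt "0 0 -0.035 0 -1"

```text
t: 27.65
tool_pos: [0.4421, -0.171, 0.1256]
tool_rot: [-3.133, -0.002, -0.003]
contact_force: [-0.1, 0.4, -1.7]
opening: 0.0216
```

Request:
apply_moves --pt "0 0 -0.02 0 -1" --pt "0 -0.015 0 0 -1" --pt "0 -0.03 0 0 -1" --pt "0.005 -0.04 0 0 -1" --pt "0.005 -0.04 0 0 -1" --pt "0.005 -0.04 0 0 -1" --pt "0.005 -0.04 0 0 -1" --pt "0.005 -0.04 0 0 -1"

```text
t: 28.65
tool_pos: [0.4624, 0.0842, 0.1442]
tool_rot: [-3.132, 0.004, 0.006]
contact_force: [1.5, -0.3, -1.8]
opening: 0.0217
```

```bash
python3 - <<'E'
from h import *
to(.52,.32,.15)
E
```

```text
t 28.65 pos [0.4624 0.0842 0.1442] heading -0.003 tilt [-0.004 -0.009] open 0.0217 F [ 1.5 -0.3 -1.8]
delta [ 0.0569 -0.236  -0.0038] turn -0.003
```

Request:
apply_moves --pt "0.011 -0.04 0 0 -1" --pt "0.011 -0.04 0 0 -1" --pt "0.011 -0.04 0 0 -1" --pt "0.011 -0.04 0 0 -1" --pt "0.008 -0.035 0 0 -1" --pt "0.004 -0.02 0 0 -1" --pt "0 -0.01 0 0 -1" --pt "0 0 0 0 -1"

```text
t: 29.65
tool_pos: [0.5075, 0.3216, 0.1338]
tool_rot: [-3.138, -0.007, 0.036]
contact_force: [-0.0, 0.2, -1.4]
opening: 0.0219
```

Request:
apply_moves --pt "0 0 0 0 -1" --pt "0 0 0 0 -1" --pt "0 0 0 0 -1" --pt "0 0 0 0 -1" --pt "0 0 0 0 -1" --pt "0 0 0 0 -1" --pt "0 0 0 0 -1" --pt "0 0 0 0 -1"

```text
t: 30.65
tool_pos: [0.5077, 0.3187, 0.1341]
tool_rot: [-3.138, -0.002, 0.036]
contact_force: [0.2, 0.0, -1.2]
opening: 0.0217
```

```bash
python3 - <<'E'
from h import *
to(.52,.32,.15)
d=ctrl.get_image('wrist');T=cam(d);save('w7.png',d['img'])
np.savez('s_w7.npz',C=cloud(d,T),img=d['img'],T=T,mtx=d['mtx'],k1=d['k1'],range_z=d['range_z'])
E
```

```text
t 30.65 pos [0.5077 0.3187 0.1341] heading 0.001 tilt [-0.023 -0.003] open 0.0217 F [ 0.2  0.  -1.2]
delta [ 0.012  -0.0013 -0.0162] turn 0.001
```

View pics/w7.png

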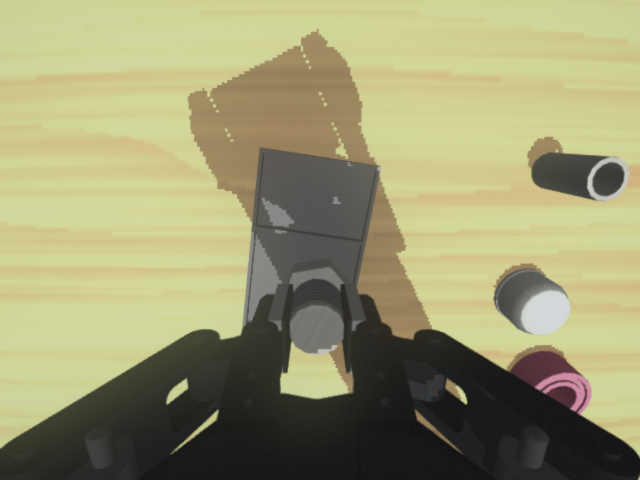

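The plug is held at (318,320). tray2's far corners are at (261,149) and (379,167), and its divider runs from (255,226) to (362,241).

```bash
python3 - <<'E'
from h import *
s=np.load('s_w7.npz');d={k:s[k] for k in s.files};d['k1']=float(d['k1']);T=d['T']
img=s['img']; g=cv2.cvtColor(img,cv2.COLOR_RGB2HSV)
m=(g[...,1]<60)&(g[...,2]<190); m[:140]=0;m[262:]=0;m[:,:235]=0;m[:,395:]=0
m=m.astype(np.uint8);n,l,st,_=cv2.connectedComponentsWithStats(m);m=l==1+np.argmax(st[1:,4])
L=np.array([(np.where(m[v])[0].min(),v) for v in range(160,255,3)]);Rr=np.array([(np.where(m[v])[0].max()+1,v) for v in range(178,240,3)])
tp=np.array([(u,np.where(m[:,u])[0].min()) for u in range(268,374,4)])
def line(P):
    P=P[:,:2]; v=cv2.fitLine(P.astype(np.float32),cv2.DIST_HUBER,0,.001,.001).ravel(); 
    if abs(v[0])>abs(v[1]) and v[0]<0: v[:2]*=-1
    return v
out={}
for n,a in(('L',L),('R',Rr),('top',tp)):
    v=line(onplane(d,T,a,.01)); out[n]=v; print(n,np.degrees(np.arctan2(v[1],v[0])).round(2),v[2:].round(4))
def isec(a,b): 
    t=np.linalg.solve(np.c_[a[:2],-b[:2]],b[2:]-a[2:]); return a[2:]+t[0]*a[:2]
fl=isec(out['L'],out['top']);fr=isec(out['R'],out['top']); print(fl,fr,np.linalg.norm(fl-fr))
ax=(out['L'][:2]+out['R'][:2]);ax/=np.linalg.norm(ax);mid=(fl+fr)/2
c=mid-ax*.0805; print('yaw',np.degrees(np.arctan2(ax[1],ax[0])),'centre',c,'large',c-.0315*ax,'small',c+.0475*ax)
print(onplane(d,T,[(261,149),(379,167),(255,226),(362,241)],.01))
E
```

```text
L -8.8 [0.53   0.3706]
R -8.77 [0.5302 0.2735]
top 81.48 [0.5691 0.3167]
[0.5761262 0.3634467] [0.56192744 0.268617  ] 0.095886804
yaw -8.787874 centre [0.48947185 0.3283304 ] large [0.45834163 0.33314288] small [0.53641427 0.3210735 ]
[[0.57532984 0.36256567 0.01      ]
 [0.56169163 0.270377   0.01      ]
 [0.51367524 0.37045897 0.01      ]
 [0.50079194 0.28131278 0.01      ]]
```

Request:
apply_moves --pt "0.01 -0.001 0.015 0 -1" --pt "0.01 -0.001 0.02 0 -1" --pt "0.009 0 0.02 0 -1" --pt "0 0 0.015 0 -1" --pt "0 0 0 0 -1" --pt "0 0 0 0 -1" --pt "0 0 0 0 -1" --pt "0 0 0 0 -1"

```text
t: 31.7
tool_pos: [0.5372, 0.3214, 0.0593]
tool_rot: [-3.138, -0.002, 0.034]
contact_force: [0.4, 0.8, -2.0]
opening: 0.0218
```

```bash
python3 - <<'E'
from h import *
to(.5364,.3211,.0245)
E
```

```text
t 31.7 pos [0.5372 0.3214 0.0593] heading 0.001 tilt [-0.022 -0.003] open 0.0218 F [ 0.4  0.8 -2. ]
delta [-0.0001  0.0004  0.0348] turn 0.001
```

Request:
apply_moves --pt "0 0 0.01 0 -1" --pt "0 0 0.012 0 -1" --pt "0 0 0.008 0 -1" --pt "0 0 0.003 0 -1" --pt "0 0 0 0 -1" --pt "0 0 0 0 -1" --pt "0 0 0 0 -1" --pt "0 0 0 0 -1"

```text
t: 32.7
tool_pos: [0.5369, 0.3218, 0.025]
tool_rot: [-3.137, -0.002, 0.033]
contact_force: [-0.6, 0.2, -0.7]
opening: 0.0217
```

```bash
python3 - <<'E'
from h import *
to(.5364,.3211,.0235)
E
```

```text
t 32.7 pos [0.5369 0.3218 0.025 ] heading 0.002 tilt [-0.021 -0.004] open 0.0217 F [-0.6  0.2 -0.7]
delta [-0.0004  0.0007  0.0015] turn 0.002
```

Request:
apply_moves --pt "0 0 0.001 0 -1" --pt "0 0 0 0 -0.4" --pt "0 0 0 0 -0.2" --pt "0 0 0 0 0.2" --pt "0 0 0 0 0.6" --pt "0 0 -0.015 0 1" --pt "0 0 -0.03 0 1" --pt "0 0 -0.03 0 1"

```text
t: 33.7
tool_pos: [0.5375, 0.3211, 0.1008]
tool_rot: [-3.139, -0.002, 0.037]
contact_force: [-0.4, -0.0, -0.6]
opening: 0.0852
```

Request:
apply_moves --pt "0 0 -0.02 0 1" --pt "-0.005 0.015 0 0 1" --pt "-0.01 0.025 0 0 1" --pt "-0.015 0.03 0 0 1" --pt "-0.015 0.03 0 0 1" --pt "-0.01 0.03 0 0 1" --pt "-0.01 0.02 0 0 1" --pt "0 0 0 0 1"

```text
t: 34.7
tool_pos: [0.4669, 0.162, 0.1194]
tool_rot: [-3.14, -0.001, 0.044]
contact_force: [0.4, 0.1, 0.2]
opening: 0.0852
```

```bash
python3 - <<'E'
from h import *
to(.447,.1295,.07)
d=ctrl.get_image('wrist');T=cam(d);C=cloud(d,T);save('w8.png',d['img'])
D=np.hypot(C[...,0]-.447,C[...,1]-.1295)
m=(D<.035)&(C[...,2]>.008);Q=C[m];
from scipy.optimize import least_squares
S=C[(D<.035)&(C[...,2]>.007)&(C[...,2]<.026)]
f=least_squares(lambda p:np.hypot(S[:,0]-p[0],S[:,1]-p[1])-.025,[.447,.13],loss='soft_l1',f_scale=.001);print(len(S),f.x,np.sqrt(np.mean(f.fun**2)))
print(len(Q),cv2.minEnclosingCircle(Q[:,:2].astype(np.float32)),Q[:,2].max())
E
```

```text
t 34.7 pos [0.4669 0.162  0.1194] heading 0.0 tilt [-0.028 -0.001] open 0.0852 F [0.4 0.1 0.2]
delta [-0.0185  0.0326  0.0499] turn 0.0
404 [0.44690989 0.12991271] 0.00021828978779053328
9077 ((0.45231300592422485, 0.12692421674728394), 0.030515076592564583) 0.21663542454174223
```

View pics/w8.png

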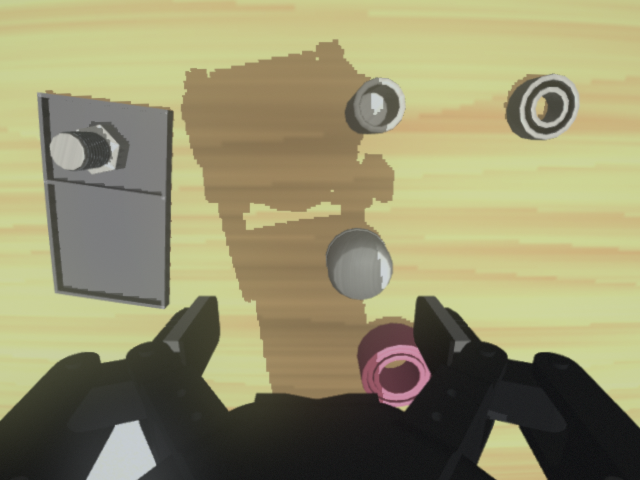

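The plug stands upright in tray2's smaller compartment, at (85,150). The dust cap at (360,265) fits r 25 mm with 0.2 mm residual.

Request:
apply_moves --pt "-0.007 0.011 0.015 0 1" --pt "-0.007 0.011 0.02 0 1" --pt "-0.005 0.01 0.02 0 1" --pt "0 0 0 0 1" --pt "0 0 0 0 1" --pt "0 0 0 0 1" --pt "0 0 0 0 1" --pt "0 0 0 0 1"

```text
t: 35.75
tool_pos: [0.4476, 0.132, 0.0632]
tool_rot: [-3.139, -0.006, 0.041]
contact_force: [-0.5, 1.3, 0.7]
opening: 0.0852
```

```bash
python3 - <<'E'
from h import *
to(.4469,.1299,.007)
E
```

```text
t 35.75 pos [0.4476 0.132  0.0632] heading 0.004 tilt [-0.026 -0.003] open 0.0852 F [-0.5  1.3  0.7]
delta [0.0008 0.0022 0.0562] turn 0.004
```

Request:
apply_moves --pt "0 0.002 0.015 0 1" --pt "-0.001 0 0.018 0 1" --pt "0 0 0.014 0 1" --pt "0 0 0.006 0 1" --pt "0 0 0 0 1" --pt "0 0 0 0 1" --pt "0 0 0 0 0.6" --pt "0 0 0 0 0.3" --grip_force 40

```text
t: 36.75
tool_pos: [0.4461, 0.13, 0.0079]
tool_rot: [-3.138, -0.006, 0.037]
contact_force: [-0.2, -0.6, 0.7]
opening: 0.0556
```

```bash
python3 - <<'E'
from h import *
to(.4469,.1299,.007)
E
```

```text
t 36.75 pos [0.4461 0.13   0.0079] heading 0.004 tilt [-0.024 -0.003] open 0.0556 F [-0.2 -0.6  0.7]
delta [0.0008 0.0001 0.0009] turn 0.004
```

Request:
apply_moves --pt "0 0 0 0 -1" --pt "0 0 0 0 -1" --pt "0 0 0 0 -1" --pt "0 0 -0.01 0 -1" --pt "0 0 -0.025 0 -1" --pt "0 0 -0.035 0 -1" --pt "0 0 -0.03 0 -1" --pt "0 0 0 0 -1"

```text
t: 37.75
tool_pos: [0.4482, 0.1297, 0.1124]
tool_rot: [-3.138, -0.007, 0.037]
contact_force: [0.2, -0.3, -2.1]
opening: 0.0484
```

Request:
apply_moves --pt "0.002 0.015 0 0 -1" --pt "0.004 0.03 0 0 -1" --pt "0.004 0.038 0 0 -1" --pt "0.004 0.038 0 0 -1" --pt "0.004 0.038 0 0 -1" --pt "0.004 0.038 0 0 -1" --pt "0.004 0.038 0 0 -1" --pt "0.004 0.038 0 0 -1"

```text
t: 38.75
tool_pos: [0.4707, -0.154, 0.0964]
tool_rot: [-3.135, -0.011, 0.07]
contact_force: [0.3, -0.0, -0.7]
opening: 0.0482
```

```bash
python3 - <<'E'
from h import *
to(.4947,-.3353,.11)
E
```

```text
t 38.75 pos [ 0.4707 -0.154   0.0964] heading 0.007 tilt [-0.045 -0.006] open 0.0482 F [ 0.3 -0.  -0.7]
delta [ 0.0221  0.1814 -0.0157] turn 0.007
```

Request:
apply_moves --pt "0.005 0.035 -0.002 0.004 -1" --pt "0.005 0.03 -0.002 0.003 -1" --pt "0.004 0.03 -0.002 0 -1" --pt "0.004 0.025 -0.002 0 -1" --pt "0.004 0.025 0 0 -1" --pt "0 0.015 0 0 -1" --pt "0 0 0 0 -1" --pt "0 0 0 0 -1"

```text
t: 39.75
tool_pos: [0.484, -0.3223, 0.0894]
tool_rot: [-3.123, 0.011, 0.097]
contact_force: [-0.0, -0.6, -0.7]
opening: 0.0483
```

```bash
python3 - <<'E'
from h import *
to(.4947,-.3353,.05)
E
```

```text
t 39.75 pos [ 0.484  -0.3223  0.0894] heading -0.006 tilt [-0.062 -0.017] open 0.0483 F [-0.  -0.6 -0.7]
delta [0.0132 0.0136 0.0385] turn -0.006
```

Request:
apply_moves --pt "0.006 0.007 0 0 -1" --pt "0.006 0.007 0.01 0 -1" --pt "0 0 0.015 0 -1" --pt "0 0 0.013 0 -1" --pt "0 0 0 0 -1" --pt "0 0 0 0 -1" --pt "0 0 0 0 -1" --pt "0 0 0 0 -1"

```text
t: 40.75
tool_pos: [0.4941, -0.3342, 0.0472]
tool_rot: [-3.121, 0.007, 0.098]
contact_force: [0.5, 0.2, -1.5]
opening: 0.0487
```

```bash
python3 - <<'E'
from h import *
to(.4935,-.3353,.0115)
d=ctrl.get_image('wrist');save('w9.png',d['img'])
E
```

```text
t 40.75 pos [ 0.4941 -0.3342  0.0472] heading -0.004 tilt [-0.063 -0.018] open 0.0487 F [ 0.5  0.2 -1.5]
delta [0.0016 0.0017 0.0356] turn -0.004
```

View pics/w9.png

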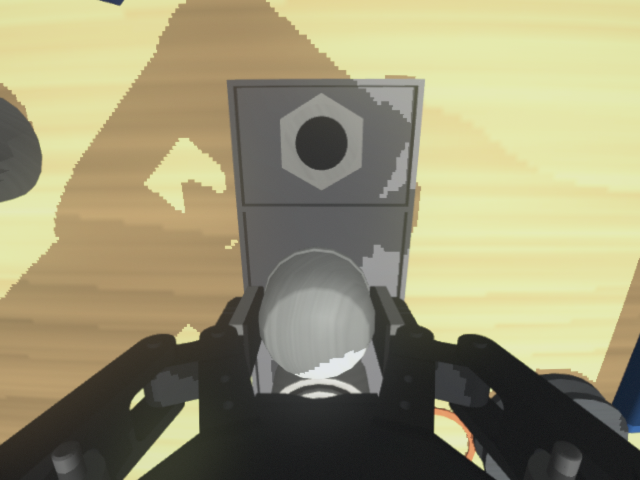

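The cap hangs over the middle compartment at (318,315), between the nut and the bearing. Lowering it.

Request:
apply_moves --pt "0.0015 0.0015 0.01 0 -1" --pt "0 0 0.012 0 -1" --pt "0 0 0.008 0 -1" --pt "0 0 0.003 0 -1" --pt "0 0 0 0 -1" --pt "0 0 0 0 -1" --pt "0 0 0 0 -1" --pt "0 0 0 0 -1"

```text
t: 41.8
tool_pos: [0.4937, -0.3354, 0.0124]
tool_rot: [-3.122, 0.007, 0.098]
contact_force: [-0.2, 0.0, 0.0]
opening: 0.0487
```

```bash
python3 - <<'E'
from h import *
to(.4935,-.3353,.0115)
E
```

```text
t 41.8 pos [ 0.4937 -0.3354  0.0124] heading -0.004 tilt [-0.063 -0.018] open 0.0487 F [-0.2  0.   0. ]
delta [-0.0001 -0.0001  0.0009] turn -0.004
```

Request:
apply_moves --pt "0 0 0.0005 0 -1" --pt "0 0 0 0 0.2" --pt "0 0 0 0 0.4" --pt "0 0 0 0 0.6" --pt "0 0 0 0 1" --pt "0 0 -0.015 0 1" --pt "0 0 -0.03 0 1" --pt "0 0 -0.03 0 1"

```text
t: 42.8
tool_pos: [0.4973, -0.3358, 0.0879]
tool_rot: [-3.119, 0.007, 0.103]
contact_force: [-0.3, -0.3, 0.1]
opening: 0.0853
```

Request:
apply_moves --pt "0 0 -0.04 0 1" --pt "0.01 -0.02 -0.02 0 1" --pt "0.02 -0.04 0 0 1" --pt "0.02 -0.04 0 0 1" --pt "0.02 -0.04 0 0 1" --pt "0.02 -0.04 0 0 1" --pt "0.02 -0.04 0 0 1" --pt "0.01 -0.03 0 0 1"

```text
t: 43.8
tool_pos: [0.6286, -0.0753, 0.1545]
tool_rot: [-3.122, 0.009, 0.09]
contact_force: [0.6, 0.5, 0.5]
opening: 0.0855
```

```bash
python3 - <<'E'
from h import *
to(.677,.005,.13)
d=ctrl.get_image('scene');save('sc10.png',d['img'][180:420,90:450])
E
```

```text
t 43.8 pos [ 0.6286 -0.0753  0.1545] heading -0.005 tilt [-0.058 -0.018] open 0.0855 F [0.6 0.5 0.5]
delta [ 0.0493 -0.0801  0.0232] turn -0.005
```

View pics/sc10.png

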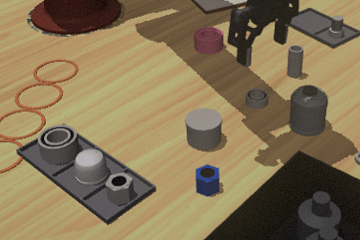

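The scene crop shows the bearing, cap and nut each standing upright in tray3, and the plug in tray2. The filter is the last part.

Request:
apply_moves --pt "0.012 -0.02 0 0 1" --pt "0.012 -0.02 0 0 1" --pt "0.012 -0.02 0.005 0 1" --pt "0.012 -0.018 0.005 0 1" --pt "0 0 0.005 0 1" --pt "0 0 0 0 1" --pt "0 0 0 0 1" --pt "0 0 0 0 1"

```text
t: 44.85
tool_pos: [0.6772, 0.0133, 0.136]
tool_rot: [-3.119, 0.001, 0.096]
contact_force: [0.3, -0.4, -0.4]
opening: 0.0853
```

```bash
python3 - <<'E'
from h import *
to(.677,.005,.09)
d=ctrl.get_image('wrist');T=cam(d);C=cloud(d,T);save('w11.png',d['img'])
D=np.hypot(C[...,0]-.677,C[...,1]-.005)
from scipy.optimize import least_squares
S=C[(D<.045)&(C[...,2]>.008)&(C[...,2]<.06)&(d['range_z']>0)]
f=least_squares(lambda p:np.hypot(S[:,0]-p[0],S[:,1]-p[1])-.032,[.677,.005],loss='soft_l1',f_scale=.001);print(len(S),f.x,np.sqrt(np.mean(f.fun**2)))
E
```

```text
t 44.85 pos [0.6772 0.0133 0.136 ] heading 0.0 tilt [-0.061 -0.021] open 0.0853 F [ 0.3 -0.4 -0.4]
delta [0.0026 0.0093 0.0457] turn 0.0
978 [0.67695667 0.00463861] 0.000344156741343601
```

View pics/w11.png

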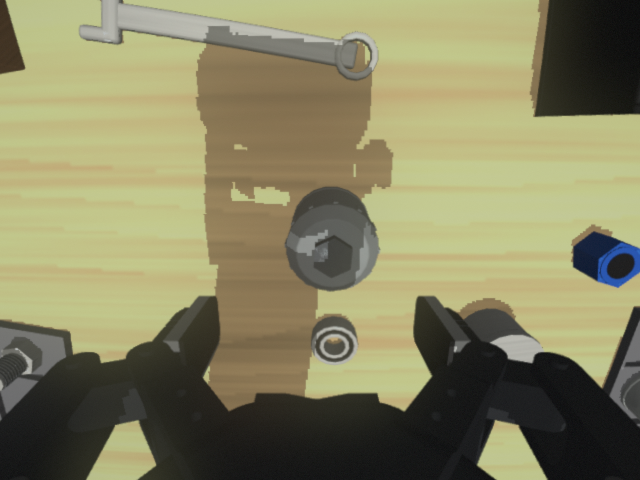

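Request:
apply_moves --pt "0.002 0.006 0 0 1" --pt "0.001 0.005 0.01 0 1" --pt "0.001 0 0.015 0 1" --pt "0 0 0.01 0 1" --pt "0 0 0 0 1" --pt "0 0 0 0 1" --pt "0 0 0 0 1" --pt "0 0 0 0 1"

```text
t: 45.9
tool_pos: [0.6789, 0.0017, 0.098]
tool_rot: [-3.119, 0.002, 0.096]
contact_force: [0.3, -0.4, -0.3]
opening: 0.0855
```

```bash
python3 - <<'E'
from h import *
to(.677,.0046,.022)
E
```

```text
t 45.9 pos [0.6789 0.0017 0.098 ] heading -0.001 tilt [-0.062 -0.021] open 0.0855 F [ 0.3 -0.4 -0.3]
delta [ 0.0027 -0.0013  0.076 ] turn -0.001
```

Request:
apply_moves --pt "0.0015 -0.0013 0 0 1" --pt "0.0012 0 0.015 0 1" --pt "0 0 0.022 0 1" --pt "0 0 0.02 0 1" --pt "0 0 0.012 0 1" --pt "0 0 0.003 0 1" --pt "0 0 0 0 1" --pt "0 0 0 0 1"

```text
t: 46.9
tool_pos: [0.6763, 0.0048, 0.0197]
tool_rot: [-3.119, 0.002, 0.099]
contact_force: [-0.4, 0.6, 0.5]
opening: 0.0857
```

```bash
python3 - <<'E'
from h import *
to(.677,.0046,.022)
E
```

```text
t 46.9 pos [0.6763 0.0048 0.0197] heading -0.001 tilt [-0.064 -0.021] open 0.0857 F [-0.4  0.6  0.5]
delta [ 0.0006  0.0002 -0.0024] turn -0.001
```

Request:
apply_moves --pt "0 0 0 0 0.5" --pt "0 0 0 0 0" --pt "0 0 0 0 -1" --pt "0 0 0 0 -1" --pt "0 0 0 0 -1" --pt "0 0 0 0 -1" --pt "0 0 -0.002 0 -1" --pt "0 0 -0.005 0 -1" --grip_force 60

```text
t: 47.9
tool_pos: [0.6766, 0.0047, 0.0271]
tool_rot: [-3.119, 0.002, 0.099]
contact_force: [0.2, -0.5, -4.0]
opening: 0.0624
```

Request:
apply_moves --pt "0 0 -0.015 0 -1" --pt "0 0 -0.025 0 -1" --pt "0 0 -0.03 0 -1" --pt "0 0 -0.03 0 -1" --pt "0 0 -0.015 0 -1" --pt "0 0 0 0 -1" --pt "0 0 0 0 -1" --pt "0 0 0 0 -1"

```text
t: 48.9
tool_pos: [0.6829, 0.0023, 0.1465]
tool_rot: [-3.119, 0.002, 0.102]
contact_force: [-0.0, 0.3, -3.7]
opening: 0.0625
```

```bash
python3 - <<'E'
from h import *
to(.458,.3331,.14)
E
```

```text
t 48.9 pos [0.6829 0.0023 0.1465] heading -0.001 tilt [-0.066 -0.021] open 0.0625 F [-0.   0.3 -3.7]
delta [-0.2243 -0.3301  0.0283] turn -0.001
```

Request:
apply_moves --pt "-0.008 -0.012 0 0 -1" --pt "-0.014 -0.021 0 0 -1" --pt "-0.018 -0.026 0.002 0 -1" --pt "-0.018 -0.026 0.002 0 -1" --pt "-0.018 -0.026 0.002 0 -1" --pt "-0.018 -0.026 0.002 0 -1" --pt "-0.018 -0.026 0.002 0 -1" --pt "-0.018 -0.026 0.002 0 -1"

```text
t: 49.9
tool_pos: [0.5391, 0.2049, 0.1441]
tool_rot: [-3.115, -0.002, 0.116]
contact_force: [-0.0, 0.6, -3.6]
opening: 0.0629
```

```bash
python3 - <<'E'
from h import *
to(.458,.3331,.14)
E
```

```text
t 49.9 pos [0.5391 0.2049 0.1441] heading 0.002 tilt [-0.074 -0.025] open 0.0629 F [-0.   0.6 -3.6]
delta [-0.0803 -0.1281  0.0133] turn 0.002
```

Request:
apply_moves --pt "-0.015 -0.024 0.002 0 -1" --pt "-0.015 -0.024 0.002 0 -1" --pt "-0.015 -0.024 0.002 0 -1" --pt "-0.012 -0.02 0.002 0 -1" --pt "-0.01 -0.016 0 0 -1" --pt "-0.006 -0.01 0 0 -1" --pt "0 0 0 0 -1" --pt "0 0 0 0 -1"

```text
t: 50.9
tool_pos: [0.4517, 0.3327, 0.144]
tool_rot: [-3.114, -0.017, 0.121]
contact_force: [-0.5, -0.1, -3.1]
opening: 0.0625
```

```bash
python3 - <<'E'
from h import *
to(.458,.3331,.07)
E
```

```text
t 50.9 pos [0.4517 0.3327 0.144 ] heading 0.012 tilt [-0.078 -0.025] open 0.0625 F [-0.5 -0.1 -3.1]
delta [0.0121 0.0015 0.0732] turn 0.012
```

Request:
apply_moves --pt "0.005 0.0005 0.01 0.006 -1" --pt "0.005 0.001 0.02 0.006 -1" --pt "0.003 0 0.025 0 -1" --pt "0.001 0 0.018 0 -1" --pt "0 0 0.01 0 -1" --pt "0 0 0 0 -1" --pt "0 0 0 0 -1" --pt "0 0 0 0 -1"

```text
t: 51.9
tool_pos: [0.4614, 0.3308, 0.0536]
tool_rot: [-3.116, 0.01, 0.123]
contact_force: [0.3, -0.1, -3.5]
opening: 0.063
```

```bash
python3 - <<'E'
from h import *
to(.458,.3331,.0235)
d=ctrl.get_image('wrist');save('w12.png',d['img'])
E
```

```text
t 51.9 pos [0.4614 0.3308 0.0536] heading -0.006 tilt [-0.079 -0.023] open 0.063 F [ 0.3 -0.1 -3.5]
delta [-0.001  -0.0016  0.0303] turn -0.006
```

View pics/w12.png

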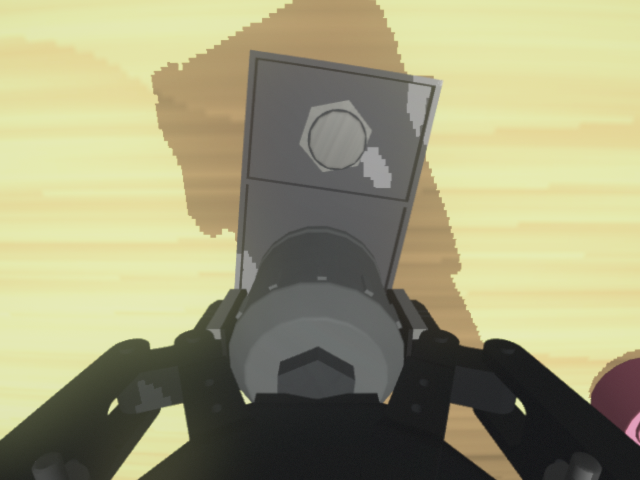

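The filter is held over the larger compartment, behind the divider at rows 180–200, and the plug stands at (337,138). Lowering it.

Request:
apply_moves --pt "-0.001 -0.0015 0.008 0 -1" --pt "0 0 0.01 0 -1" --pt "0 0 0.007 0 -1" --pt "0 0 0.003 0 -1" --pt "0 0 0 0 -1" --pt "0 0 0 0 -1" --pt "0 0 0 0 -1" --pt "0 0 0 0 -1"

```text
t: 52.95
tool_pos: [0.4589, 0.3337, 0.0252]
tool_rot: [-3.115, 0.01, 0.119]
contact_force: [0.3, -0.3, -2.9]
opening: 0.0626
```

```bash
python3 - <<'E'
from h import *
to(.458,.3331,.0225)
E
```

```text
t 52.95 pos [0.4589 0.3337 0.0252] heading -0.005 tilt [-0.076 -0.024] open 0.0626 F [ 0.3 -0.3 -2.9]
delta [-0.0006  0.0007  0.0027] turn -0.005
```

Request:
apply_moves --pt "0 0 0.001 0 -1" --pt "0 0 0.001 0 -1" --pt "0 0 0 0 -1" --pt "0 0 0 0 -1" --pt "0 0 0 0 -1" --pt "0 0 0 0 -1" --pt "0 0 0 0 -1" --pt "0 0 0 0 -1"

```text
t: 53.95
tool_pos: [0.4591, 0.334, 0.0248]
tool_rot: [-3.115, 0.01, 0.119]
contact_force: [-1.8, -0.4, 1.4]
opening: 0.0626
```

Request:
apply_moves --pt "0 0 0 0 0.5" --pt "0 0 0 0 0.7" --pt "0 0 0 0 1" --pt "0 0 0 0 1" --pt "0 0 0 0 1" --pt "0 0 -0.015 0 1" --pt "0 0 -0.03 0 1" --pt "0 0 -0.03 0 1"

```text
t: 54.95
tool_pos: [0.4645, 0.3318, 0.1014]
tool_rot: [-3.115, 0.01, 0.121]
contact_force: [1.3, 0.6, 0.5]
opening: 0.0857
```

Request:
apply_moves --pt "0 0 -0.03 0 1" --pt "0 0 -0.03 0 1" --pt "0 0 -0.03 0 1" --pt "0 0 -0.02 0 1" --pt "-0.01 0.01 0 0 1" --pt "0 0.02 0 0 1" --pt "0 0 0 0 1" --pt "0 0 0 0 1"

```text
t: 55.95
tool_pos: [0.4626, 0.2965, 0.2198]
tool_rot: [-3.113, 0.011, 0.113]
contact_force: [0.8, 0.0, 0.1]
opening: 0.0855
```

```bash
python3 - <<'E'
from h import *
from scipy.optimize import least_squares
to(.5,.2,.2)
D={}
for n in('scene','side','wrist'):
    d=ctrl.get_image(n);T=cam(d);C=cloud(d,T);save(n+'F.png',d['img'])
    print(n)
    for k,(x,y,r,a,b,top) in {'bearing':(.407,-.335,.032,.008,.034,.037),'dust_cap':(.494,-.335,.025,.011,.029,.045),'hub_nut':(.565,-.335,.0195,.012,.03,.033),'oil_filter':(.458,.333,.032,.013,.055,.081),'drain_plug':(.536,.321,.012,.02,.045,.047),'small_bearing':(.564,0,.022,.003,.016,.018),'tin':(.565,-.147,.030,.005,.038,.045),'socket':(.559,.128,.015,.005,.06,.062)}.items():
        Dd=np.hypot(C[...,0]-x,C[...,1]-y);ok=d['range_z']>0
        P=C[ok&(Dd<r+.008)&(C[...,2]>a)&(C[...,2]<b)]
        if len(P)<30: print(k,'few',len(P));continue
        f=least_squares(lambda p:np.hypot(P[:,0]-p[0],P[:,1]-p[1])-r,[x,y],loss='soft_l1',f_scale=.001)
        Q=C[ok&(Dd<r)&(C[...,2]>top-.01)&(C[...,2]<top+.01)]
        print(k,len(P),f.x.round(4),'top z p95',np.percentile(Q[:,2],95).round(4) if len(Q) else None, 'expect',top)
E
```

```text
t 55.95 pos [0.4626 0.2965 0.2198] heading -0.006 tilt [-0.072 -0.026] open 0.0855 F [0.8 0.  0.1]
delta [0.0393 0.0967 0.0144] turn -0.006
scene
bearing 751 [ 0.4083 -0.334 ] top z p95 0.0378 expect 0.037
dust_cap 278 [ 0.4924 -0.3329] top z p95 0.0447 expect 0.045
hub_nut 240 [ 0.5644 -0.3334] top z p95 0.0355 expect 0.033
oil_filter 453 [0.4571 0.3348] top z p95 0.0813 expect 0.081
drain_plug 115 [0.5336 0.3223] top z p95 0.0482 expect 0.047
small_bearing 230 [0.5642 0.0012] top z p95 0.0193 expect 0.018
tin 498 [ 0.5648 -0.1461] top z p95 0.0463 expect 0.045
socket 365 [0.5584 0.1288] top z p95 0.0624 expect 0.062
side
bearing 660 [ 0.408  -0.3356] top z p95 0.0371 expect 0.037
dust_cap 164 [ 0.4939 -0.3354] top z p95 0.0448 expect 0.045
hub_nut 149 [ 0.5672 -0.336 ] top z p95 0.034 expect 0.033
oil_filter 356 [0.4584 0.334 ] top z p95 0.081 expect 0.081
drain_plug 90 [0.5343 0.3204] top z p95 0.0477 expect 0.047
small_bearing 173 [ 5.632e-01 -2.000e-04] top z p95 0.0183 expect 0.018
tin 286 [ 0.5652 -0.148 ] top z p95 0.0461 expect 0.045
socket 281 [0.5591 0.1274] top z p95 0.0625 expect 0.062
wrist
bearing few 0
dust_cap few 0
hub_nut few 0
oil_filter 415 [0.4591 0.3347] top z p95 0.0823 expect 0.081
drain_plug 88 [0.5357 0.3223] top z p95 0.0489 expect 0.047
small_bearing 734 [0.5648 0.0009] top z p95 0.0196 expect 0.018
tin few 0
socket 1443 [0.56   0.1284] top z p95 0.0638 expect 0.062
```

View pics/sceneF.png

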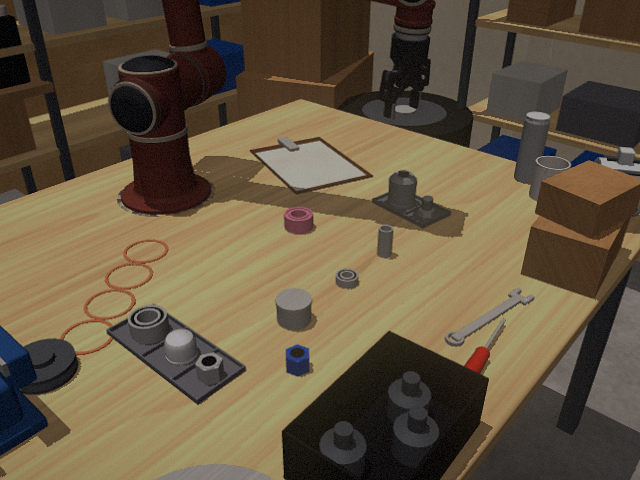

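View pics/sideF.png

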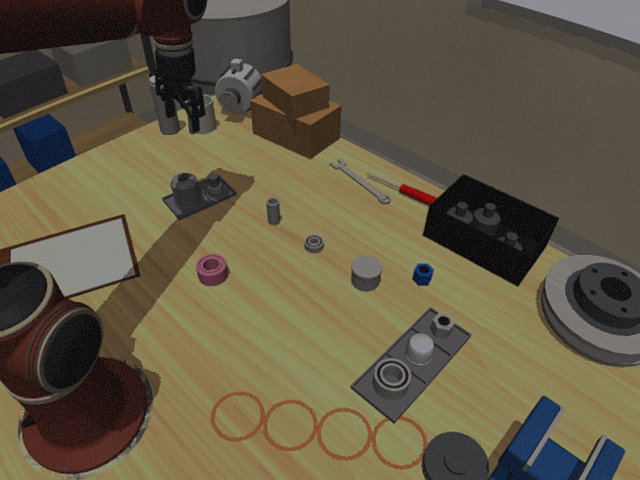

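View pics/wristF.png

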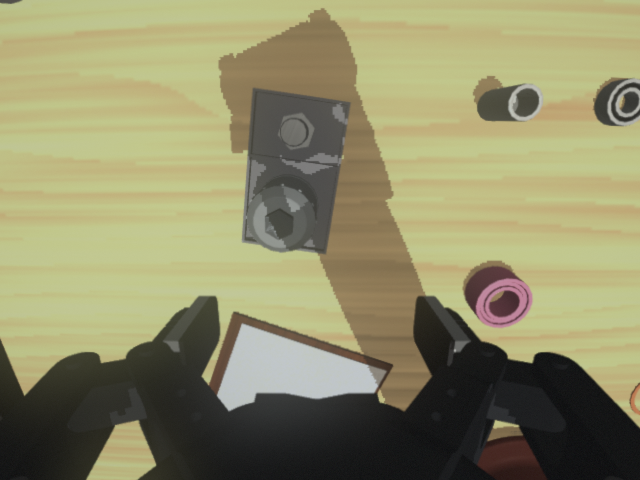

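All five parts stand in their compartments at the expected heights: tray3 around (180,347) and tray2 around (410,200) in the scene view. The three bystanders are where they started and the gripper is clear, so I'm handing in.

```bash
python3 -c "
from station import ctrl
print(ctrl.finish_job(), ctrl.get_obs()['t'])"
```

```text
the job is handed in; nothing more can be done
the job is handed in; nothing more can be done
```

Both kits are made up and the job is handed in, at about 56 s of the 134 s allowed. The hub nut, large bearing and dust cap are in the three-compartment tray, and the drain plug and oil filter are in the two-compartment tray. Each part was lowered to its compartment floor before I released it.

**Part positions:** the last range fits put every part within about 3 mm of its compartment's centre.

**Heights:** most tops came within 2 mm of what standing on the tray floor should give. The hub nut read 2.5 mm high from one camera and 1 mm high from another. In the pictures all five are upright.

**Things to leave alone:** the small bearing, tin and socket measured within about 2 mm of where they began. The blue nut and pink ring were not touched.

**Disagreements:**
- The cameras differ from each other by 1–3 mm.
- My first tray positions from the two fixed cameras were up to 9 mm off along x for the three-compartment tray. I used wrist-camera edge fits instead, and their tray widths came within 0.5 mm of the given 96 mm.
- Fast moves left the tool tilted by up to 0.08 rad. The tilt changed by no more than about 0.04 rad between picking up and setting down any part.

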